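# Pack the press stamps into the order tray

## Robot

A 6-joint arm with a two-finger parallel gripper is mounted at the origin on the work surface. World frame = base frame: x ahead of the robot, y to its left, z up, the work surface at z = 0. Lengths are in m, angles in rad, forces in N, time in s.
With the tool pointing down it reaches from about 0.425 to 0.95 m from the base axis. Payload 3.5 kg.
Tool frame: the origin (TCP) lies on the mounting face of the last link; the fingertips stand 173 mm ahead of it and the grasp point (between the pads) lies 155 mm ahead of it; z points along the fingers, x is the direction in which the jaws open and shut, and the axes are right-handed (so a half turn about z gives the same grasp; the last joint's range is limited). The gripper opens to 85 mm and grips with 20 to 120 N. Pads are 22 mm wide; open, the fingers measure 114 mm over their backs; the gripper's body (76 mm by 85 mm) begins 54 mm behind the grasp point. The pads swing forward as they close: fully open they stand 13 mm farther back than shut.
Start: joints at [0.967, 0.286, 1.577, -0, 1.279, -0.15], TCP at [0.296, 0.607, 0.405] pointing down, gripper open.
Joint ranges: [-2.77, 2.77], [-0.9, 2.22], [0.21, 2.48], [-1.53, 4.67], [0.24, 2.81], [-2.84, 2.84]. Speed limits (rad/s): [2.79, 2.79, 3.14, 3.14, 3.14, 3.14].

## Interface

Orientations are given as a unit quaternion [x, y, z, w].
In Python, from plant import get_state, read_camera, sign_off gives the robot as it stands.
- The arm moves only by the shell command python3 -m jog 'ROWS' [FORCE]. ROWS is JSON, a list of rows, each an object of numbers: "grip": the closure, from 0 (fully open) to 1 (shut); "x", "y", "z": the shift along the tool's x, y, z in mm; "rx", "ry", "rz": the turn, a rotation vector about the tool's x, y, z in degrees. A call has 1 to 8 rows; each row shifts and turns the commanded pose from where the row before left it, along the tool's axes as they then stand; what a row does not reach is not made up. A row lasts 1/12 s, in which the tool goes at most 41.7 mm and 7.16 degrees, less where a joint would pass 70% of its speed; a pose out of reach is approached as far as the arm can. A call with a gripper value outside its range is refused whole. The fingers move at their own pace and stop on an object; FORCE is the grip in N (left out, the last holds). Time passes only in rows, so rows that do not move let the fingers close. It gives the time, the measured TCP pose, the force and the opening at its end, in the units of the state.
- get_state(): the state, without advancing time (a new reading comes with each control period).
- read_camera(name): name is "side" or "top"; returns a dict with "frame" (420x560x3 uint8, red, green, blue), "intrinsics" (3x3 intrinsics, pixels), "R" (3x3) and "t" (3): a world point X has camera coordinates R X + t. Camera axes: x right, y down, z forward; pixel columns grow to the right and rows downward; lengths in m; the calibration is good to about 2 mm. A picture is of the moment at which its call begins. There is no depth.
- sign_off(): hands the job in, once; it reports no verdict.
The state is a dict: "time": time; "qpos": joint angles; "dq": joint speeds; "joint_efforts": joint torques, N m; "eef_pos": TCP position; "tcp_rot": TCP orientation; "contact_force": force on the tool from outside, world axes, zero at the start; "wrist_torque": the same for the moment, N m; "opening": opening from 0.0 (shut) to 1.0 (fully open).
Only numpy, scipy, OpenCV 4.12 (cv2) and the standard library are available. Lean on these libraries where they do the work, as an engineer would, in place of code of your own. Each camera call takes 0.05 s, during which the arm holds its last target.

## Task

Pack the tray for the next ink pressing: set the rectangular red, yellow and blue stamps each flat on the pad of its own colour in the tray, long side across the tray, without dropping them or shifting the two loose mould boards that already lie there on either side of one pad. Leave the uncoloured stamp and the round blue stamp where they are on the bench, and let go of everything.

Things in the scene. Friction and masses are not known exactly. Their poses are not given: they have to be found in the camera images.
- stamp_red_c (a point): red stamp, loose, about 110 g: dark wood block 56 (x) x 30 (y) x 16 mm high; from its middle an upright square grip 22 x 22 mm (faces square to x, y) rises to 56 mm above the underside. Grip's upper half and two stripes on the block are red. Point: its centre on the grip's axis, 28 mm above the underside, 28 below the grip's top. x: along the block; z up. End for end is the same.
- stamp_yellow_c (a point): yellow stamp, loose, about 110 g: dark wood block 56 (x) x 30 (y) x 16 mm high; from its middle an upright square grip 22 x 22 mm (faces square to x, y) rises to 56 mm above the underside. Grip's upper half and two stripes on the block are yellow. Point: its centre on the grip's axis, 28 mm above the underside, 28 below the grip's top. x: along the block; z up. End for end is the same.
- stamp_blue_c (a point): blue stamp, loose, about 110 g: dark wood block 56 (x) x 30 (y) x 16 mm high; from its middle an upright square grip 22 x 22 mm (faces square to x, y) rises to 56 mm above the underside. Grip's upper half and two stripes on the block are blue. Point: its centre on the grip's axis, 28 mm above the underside, 28 below the grip's top. x: along the block; z up. End for end is the same.
- stamp_plain_c (a point): look-alike, stays put: the same rectangular stamp, but its grip and stripes are bare light wood. Point, size and axes as for the other stamps.
- stamp_round_c (a point): look-alike, stays put: a blue stamp whose dark wooden base is a round disc 52 mm across, 16 mm high, with a blue disc on top and the same square grip (22 mm, 56 mm high in all, blue upper half). Point at its centre, 28 mm above its underside.
- pad_red: red pad 64 (x) x 34 (y) x 2 mm, fixed on the tray floor in one of three places. Origin: centre of its underside, 6 mm above the table; x runs across the tray, as a stamp's long side must lie; y along the row of places. The tray, fixed: 88 mm across (x), 230 long (y), floor 6 thick, walls 6 thick and 22 high above the table, 76 across inside.
- pad_yellow: yellow pad 64 (x) x 34 (y) x 2 mm, fixed on the tray floor in one of three places. Origin: centre of its underside, 6 mm above the table; x runs across the tray, as a stamp's long side must lie; y along the row of places. Along the tray's y, from its -y end: board, gap with a pad (40 mm between the boards), board, rib, place 46 wide with a pad, rib, place 43 wide with a pad, end wall.
- pad_blue: blue pad 64 (x) x 34 (y) x 2 mm, fixed on the tray floor in one of three places. Origin: centre of its underside, 6 mm above the table; x runs across the tray, as a stamp's long side must lie; y along the row of places. The tray's two ribs are 6 mm thick and stand 20 mm above the table.
- board_a_c (a point): loose mould board lying in the tray at the tray's -y end: light wood 70 (x) x 38 (y) x 18 mm high with a black recess, about 120 g, top 24 mm above the table. It stays put. Point at its centre, 9 mm above its underside; x across the tray, z up.
- board_b_c (a point): loose mould board lying in the tray between the gap and the first rib: light wood 70 (x) x 38 (y) x 18 mm high with a black recess, about 120 g, top 24 mm above the table. It stays put. Point at its centre, 9 mm above its underside; x across the tray, z up.
There are look-alikes about, which are no part of the job. Leave any purple or white look-alike of the part that bears board_a_c alone.

How it is judged:
By the outcome, as a careful person would: the job done as asked, in the order asked, and still so for the second after the job is handed in, with the robot touching nothing.
It also fails if it takes over 88 s, if anything falls off the work surface, if the arm or the gripper's body presses on something with over 40 N, if the wrist force passes 120 N, or if a joint passes its speed limit or range.

## Working session

There is one attempt and no reset: what is moved stays moved. The work goes in short steps, Python scripts to look and compute and a shell command to move; the robot and the scene stay as the last step left them, time stands still between calls to the robot, and variables do not carry over. Pictures are saved under pics/ and viewed, and the job is handed in when it is done.

```bash
ls; mkdir -p pics
python3 - <<'E'
from plant import get_state, read_camera
import cv2,numpy as np
s=get_state(); print(s)
for n in ("side","top"):
    c=read_camera(n); cv2.imwrite(f"pics/{n}0.png",c["frame"][:,:,::-1]); print(n,c["intrinsics"],c["R"],c["t"], -np.array(c["R"]).T@np.array(c["t"]))
    np.savez(f"{n}0.npz",**c)
E
```

```text
pics
{'time': 0.0, 'qpos': array([ 9.66998218e-01,  2.87187573e-01,  1.57820245e+00, -3.20124932e-05,
        1.27860259e+00, -1.50009942e-01]), 'dq': array([ 0.00042702, -0.00017442, -0.00079299, -0.000416  , -0.00047303,
        0.00099305]), 'joint_efforts': array([-1.79513136e-04, -4.05970967e+01, -2.92632186e+01, -1.29685068e-04,
        5.83795234e-03, -1.54205941e-05]), 'eef_pos': array([0.2957357 , 0.60647976, 0.4033183 ]), 'tcp_rot': array([ 8.48045711e-01,  5.29921722e-01, -1.09515850e-03,  4.90726663e-04]), 'contact_force': array([ 0.2226688 , -0.3841794 , -0.08362197]), 'wrist_torque': array([0.02489376, 0.03274758, 0.03291785]), 'opening': 1.0011226737186438}
side [[431.64116388   0.         281.80340144]
 [  0.         431.64116388 211.87268198]
 [  0.           0.           1.        ]] [[-0.99646443 -0.08149123 -0.02044084]
 [-0.04473848  0.72060844 -0.69189735]
 [ 0.07111341 -0.6885366  -0.72170647]] [0.4940174  0.06715582 0.79885251] [0.43846608 0.54190423 0.6331001 ]
top [[526.56408526   0.         287.43788307]
 [  0.         526.56408526 205.67537777]
 [  0.           0.           1.        ]] [[ 0.00643189 -0.99962582 -0.02658668]
 [-0.98462227 -0.00168923 -0.17468866]
 [ 0.17457838  0.02730141 -0.98426471]] [0.01539214 0.50844183 0.92825479] [ 0.33847093 -0.00909741  1.00287668]
```

View pics/top0.png

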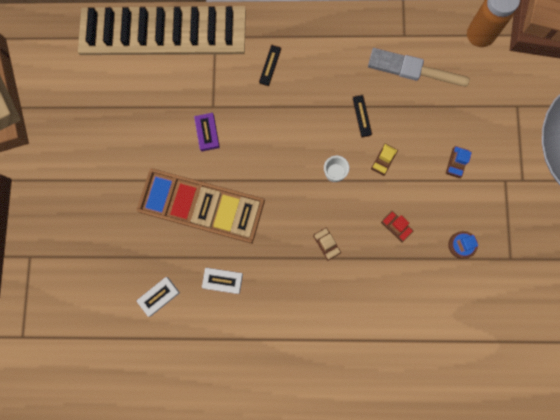

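View pics/side0.png

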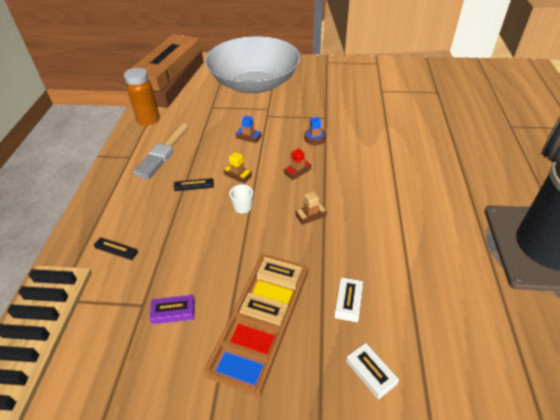

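Run:
```python
import cv2
t=cv2.imread("pics/top0.png"); s=cv2.imread("pics/side0.png")
a=cv2.resize(t[130:270,300:500],(800,560),interpolation=cv2.INTER_NEAREST)
b=cv2.resize(t[160:250,130:270],(800,514),interpolation=cv2.INTER_NEAREST)
c=cv2.resize(s[100:230,210:340],(600,600),interpolation=cv2.INTER_NEAREST)
d=cv2.resize(s[245:400,200:320],(464,600),interpolation=cv2.INTER_NEAREST)
for n,i in zip("abcd",(a,b,c,d)): cv2.imwrite(f"pics/z{n}.png",i)
```

```text
(no output)
```

View pics/za.png

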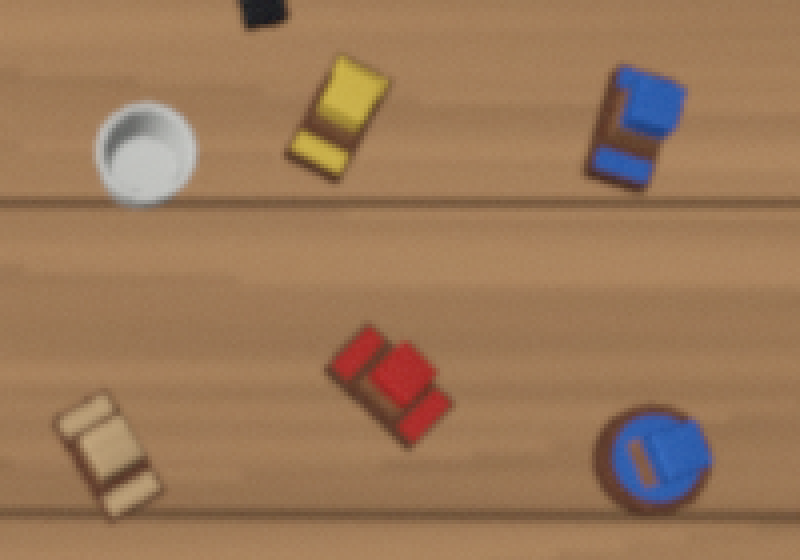

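View pics/zb.png

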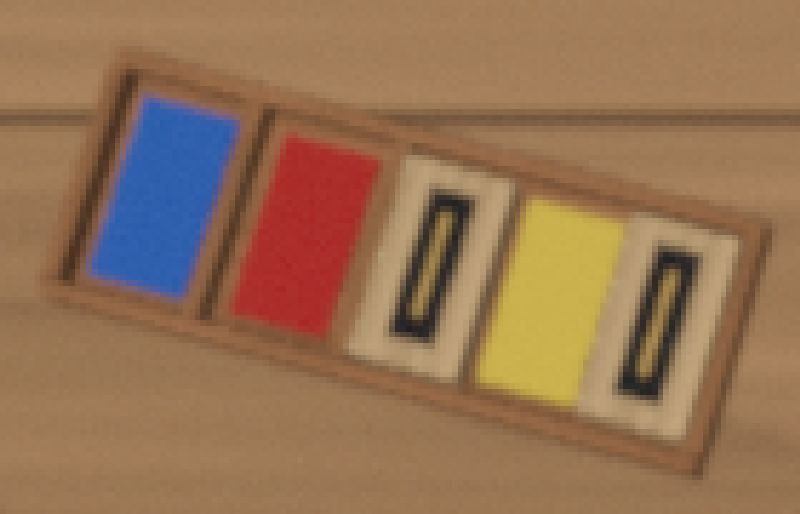

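View pics/zc.png

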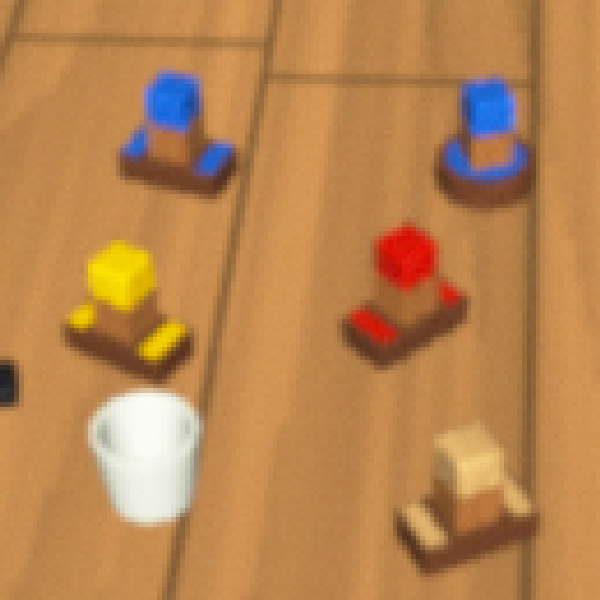

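View pics/zd.png

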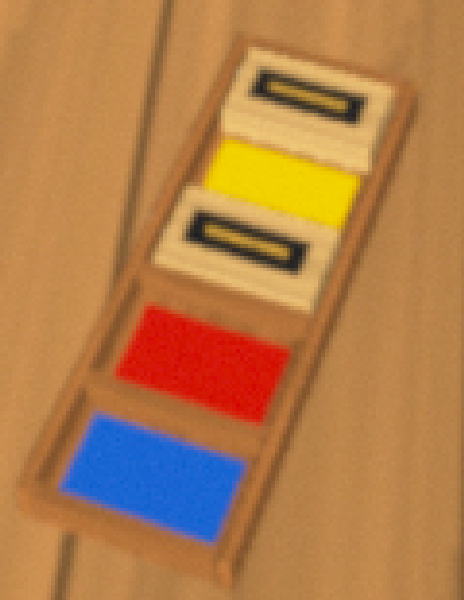

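```bash
cat > h.py <<'E'
import cv2,numpy as np
from plant import get_state, read_camera
def cast(c,uv,z):
    K,R,t=c["intrinsics"],c["R"],c["t"]
    d=np.c_[np.atleast_2d(uv),np.ones(len(np.atleast_2d(uv)))]@np.linalg.inv(K).T@R
    o=-R.T@t
    return (o+d*((z-o[2])/d[:,2])[:,None])
def proj(c,X):
    p=(c["R"]@np.atleast_2d(X).T).T+c["t"]; p=p@c["intrinsics"].T
    return p[:,:2]/p[:,2:]
def mask(f,col):
    h=cv2.cvtColor(f,cv2.COLOR_RGB2HSV); H,S,V=[h[...,i].astype(int) for i in range(3)]
    if col=="red": m=((H<6)|(H>174))&(S>170)&(V>120)
    if col=="yellow": m=(H>=21)&(H<34)&(S>130)&(V>130)
    if col=="blue": m=(H>100)&(H<120)&(S>120)&(V>100)
    return m.astype(np.uint8)
def blobs(f,col,amin=8):
    n,l,st,ce=cv2.connectedComponentsWithStats(mask(f,col))
    out=[]
    for i in range(1,n):
        if st[i,4]>=amin:
            cn,_=cv2.findContours((l==i).astype(np.uint8),cv2.RETR_EXTERNAL,cv2.CHAIN_APPROX_NONE)
            out.append((st[i,4],ce[i],cn[0]))
    return sorted(out,key=lambda b:-b[0])
E
cat > m.py <<'E'
from h import *
top=dict(np.load("top0.npz")); side=dict(np.load("side0.npz"))
for col in("red","yellow","blue"):
    for n,c in(("top",top),("side",side)):
        for i,(a,ce,cn) in enumerate(blobs(c["frame"],col)):
            z=.008 if i==0 else .016
            p=cast(c,cn[:,0,:].astype(float),z)[:,:2]
            r=cv2.minAreaRect((p*1000).astype(np.float32))
            print(col,n,a,ce.round(1),"cent@z",(cast(c,ce,z)[0,:2]*1000).round(1),"rect",np.round(r[0],1),np.round(r[1],1),round(r[2],1))
# dark blocks in the top view
h=cv2.cvtColor(top["frame"],cv2.COLOR_RGB2HSV); V=h[...,2]; H=h[...,0]
for nm,(x0,y0,x1,y1) in dict(yellow=(368,140,402,178),blue=(442,142,476,180),red=(378,206,418,246)).items():
    f=top["frame"]; m=mask(f,nm)|(V<118).astype(np.uint8); w=np.zeros_like(m); w[y0:y1,x0:x1]=m[y0:y1,x0:x1]
    n,l,st,_=cv2.connectedComponentsWithStats(w); i=1+np.argmax(st[1:,4])
    w=(l==i).astype(np.uint8)
    cn,_=cv2.findContours(w,cv2.RETR_EXTERNAL,cv2.CHAIN_APPROX_NONE)
    p=cast(top,cn[0][:,0].astype(float),.016)[:,:2]*1000
    r=cv2.minAreaRect(p.astype(np.float32)); print(nm,st[i],np.round(r[0],1),np.round(r[1],1),round(r[2],1))
    cv2.imwrite(f"pics/w_{nm}.png",cv2.resize(w[y0:y1,x0:x1]*255,None,fx=8,fy=8,interpolation=0))
E
python3 m.py
```

```text
red top 552 [182.9 200.9] cent@z [524.  220.8] rect [524.4 221. ] [33.9 63.5] 74.9
red top 161 [400.1 223.4] cent@z [ 480.  -194.1] rect [ 480.3 -194.3] [22.3 24.6] 44.6
red top 75 [389.1 218.1] cent@z [ 490.  -173.7] rect [ 490.2 -173.6] [10.6 24.6] 44.7
red top 74 [405.3 233.3] cent@z [ 461.3 -203.1] rect [ 461.4 -203.1] [ 9.1 24.4] 44.5
red side 787 [252.1 338.6] cent@z [524.1 222.8] rect [524.6 222.2] [33.8 63.1] 74.3
red side 125 [297.4 155.2] cent@z [ 478.4 -226. ] rect [ 478.1 -225.5] [25.1 46.6] 3.7
red side 42 [290.5 170.2] cent@z [ 490.6 -173.5] rect [ 490.9 -173.4] [12.4 24.2] 47.9
red side 12 [306.8 163.5] cent@z [ 456.2 -198.2] rect [ 456.  -198.4] [ 5.8 11.4] 14.6
yellow top 590 [226.  212.5] cent@z [501.4 136.6] rect [501.6 136.7] [34.7 64.9] 75.5
yellow top 193 [387.3 153. ] cent@z [ 617.1 -173.7] rect [ 616.7 -173.8] [25.8 30.4] 62.3
yellow top 77 [379.6 167.6] cent@z [ 588.1 -158.2] rect [ 588.4 -158.1] [26.2 11.3] 59.1
yellow side 577 [272.4 292. ] cent@z [500.7 135. ] rect [501.2 134.7] [30.2 65.7] 75.0
yellow side 164 [235.6 159.1] cent@z [ 616.6 -204.5] rect [ 6
[... 646 characters left out ...]
de 100 [246.8 121.4] cent@z [ 611.5 -352.1] rect [ 611.1 -352. ] [24.9 48.5] 8.3
blue side 100 [315.2 122.9] cent@z [ 441.9 -354.5] rect [ 441.1 -354.3] [22.2 42.7] 2.0
blue side 24 [255.7 133.8] cent@z [ 583.  -301.9] rect [ 583.  -302.5] [21.7  9.9] 74.7
blue side 20 [308.6 134.2] cent@z [ 456.3 -307. ] rect [ 456.9 -307.4] [ 7.8 24.8] 13.4
blue side 20 [318.4 136.2] cent@z [ 432.8 -300.3] rect [ 431.  -302.6] [30.8 10.1] 48.5
blue side 10 [239.2 131.1] cent@z [ 624.4 -310.6] rect [ 624.9 -310.9] [ 4.8 16.2] 8.5
yellow [371 144  26  32 373] [ 604.6 -167.2] [28.3 57.9] 61.7
blue [446 146  25  32 476] [ 599.  -307.7] [35.6 58.8] 70.7
red [381 212  31  30 439] [ 476.6 -189.5] [52.3 36.7] 44.8
```

```bash
cat > go.py <<'E'
import sys; from h import *
from scipy.spatial.transform import Rotation as Ro
def need(x,y,z,yaw):
    "mm, deg: yaw first, then shift in new tool axes"
    s=get_state(); R0=Ro.from_quat(s["tcp_rot"]); a=np.radians(yaw)
    T=Ro.from_matrix(np.array([[np.cos(a),np.sin(a),0],[np.sin(a),-np.cos(a),0],[0,0,-1.]]))
    rv=np.degrees((R0.inv()*T).as_rotvec()); d=np.array([x,y,z])-s["eef_pos"]*1000
    print("t",round(s["time"],2),"pos",(s["eef_pos"]*1000).round(1),"turn",rv.round(2),"shift after turn",T.inv().apply(d).round(1),"shift now axes",R0.inv().apply(d).round(1),"F",s["contact_force"].round(1),"open",round(s["opening"]*85,1))
if __name__=="__main__": need(*map(float,sys.argv[1:5]))
E
python3 - <<'E'
from h import *
top=dict(np.load("top0.npz")); side=dict(np.load("side0.npz"))
for n,x,y,a,tb,sb in(("red",475.9,-188.4,45,(400.1,223.4),(297.4,155.2)),("yellow",606.7,-168,-29.5,None,(235.6,159.1)),("blue",601.6,-308.3,-19,None,(246.8,121.4))):
    c,s=np.cos(np.radians(a)),np.sin(np.radians(a))
    P=np.array([[x+i*11*c-j*11*s,y+i*11*s+j*11*c,k] for i in(-1,1) for j in(-1,1) for k in(36,56)])/1000
    for nm,cm,b in(("top",top,tb),("side",side,sb)):
        if b is None: continue
        h=cv2.convexHull(proj(cm,P).astype(np.float32)); M=cv2.moments(h); ce=np.array([M["m10"],M["m01"]])/M["m00"]
        print(n,nm,"pred",ce.round(1),"meas",b,"d mm",((cast(cm,b,.048)-cast(cm,ce,.048))[0,:2]*1000).round(1))
E
python3 go.py 475.9 -188.4 300 -45
```

```text
red top pred [400.2 223.3] meas (400.1, 223.4) d mm [-0.2  0.2]
red side pred [297.7 155.3] meas (297.4, 155.2) d mm [ 0.7 -0.3]
yellow side pred [236.1 159.2] meas (235.6, 159.1) d mm [ 1.2 -0.1]
blue side pred [247.4 121.5] meas (246.8, 121.4) d mm [ 1.5 -0.2]
t 0.1 pos [295.7 606.5 403.5] turn [1.00e-01 1.00e-01 1.09e+02] shift after turn [689.5 434.7 103.5] shift now axes [-635.3  510.4  104.6] F [ 0.4 -0.6 -0.2] open 85.1
```

```bash
python3 -m jog '[{"grip":0,"x":-18,"y":35},{"grip":0,"x":-18,"y":35},{"grip":0,"x":-18,"y":35},{"grip":0,"x":-18,"y":35},{"grip":0,"x":-18,"y":35},{"grip":0,"x":-18,"y":35},{"grip":0,"x":-18,"y":35},{"grip":0,"x":-18,"y":35}]' 30; python3 go.py 475.9 -188.4 300 -45
```

```text
t 0.1 pos [295.7 606.5 403.5] turn [1.00e-01 1.00e-01 1.09e+02] shift after turn [689.5 434.7 103.5] shift now axes [-635.3  510.4  104.6] F [ 0.4 -0.6 -0.2] open 85.1$[0]: bad value
```

```bash
python3 -m jog '[{"grip":0,"x":-35,"y":20},{"grip":0,"x":-35,"y":20},{"grip":0,"x":-35,"y":20},{"grip":0,"x":-35,"y":20},{"grip":0,"x":-35,"y":20},{"grip":0,"x":-35,"y":20},{"grip":0,"x":-35,"y":20},{"grip":0}]'; python3 go.py 475.9 -188.4 300 -45
```

```text
t 0.1 pos [295.7 606.5 403.5] turn [1.00e-01 1.00e-01 1.09e+02] shift after turn [689.5 434.7 103.5] shift now axes [-635.3  510.4  104.6] F [ 0.4 -0.6 -0.2] open 85.1$[0]: bad value
```

```bash
python3 -m jog '[{"grip":0,"x":-18,"y":35,"z":0,"rx":0,"ry":0,"rz":0}]' 30; python3 go.py 475.9 -188.4 300 -45
```

```text
time: 0.18
eef_pos: [0.3164, 0.5777, 0.4037]
tcp_rot: [0.847, 0.532, -0.001, -0.001]
contact_force: [0.4, -0.8, 0.4]
opening: 0.995
t 0.18 pos [316.4 577.7 403.7] turn [ -0.12   0.15 109.33] shift after turn [654.5 429.  103.7] shift now axes [-621.4  475.9  102.2] F [ 0.4 -0.8  0.4] open 84.6
```

```bash
python3 -m jog '[{"grip":0,"x":-20,"y":34,"z":0,"rx":0,"ry":0,"rz":0},{"grip":0,"x":-20,"y":34,"z":0,"rx":0,"ry":0,"rz":0},{"grip":0,"x":-20,"y":34,"z":0,"rx":0,"ry":0,"rz":0},{"grip":0,"x":-20,"y":34,"z":0,"rx":0,"ry":0,"rz":0},{"grip":0,"x":-20,"y":34,"z":0,"rx":0,"ry":0,"rz":0},{"grip":0,"x":-20,"y":34,"z":0,"rx":0,"ry":0,"rz":0},{"grip":0,"x":-20,"y":34,"z":0,"rx":0,"ry":0,"rz":0},{"grip":0,"x":-20,"y":34,"z":0,"rx":0,"ry":0,"rz":0}]' 30; python3 go.py 475.9 -188.4 300 -45
```

```text
time: 0.85
eef_pos: [0.4943, 0.3103, 0.4043]
tcp_rot: [0.848, 0.53, -0.0, -0.0]
contact_force: [0.8, 0.4, -0.6]
opening: 0.998
t 0.85 pos [494.3 310.3 404.3] turn [1.00e-02 5.00e-02 1.09e+02] shift after turn [339.6 365.6 104.3] shift now axes [-456.2  202.1  104.4] F [ 0.8  0.4 -0.6] open 84.9
```

```bash
python3 -m jog '[{"grip":0,"x":-36,"y":20,"z":0,"rx":0,"ry":0,"rz":0},{"grip":0,"x":-36,"y":20,"z":0,"rx":0,"ry":0,"rz":0},{"grip":0,"x":-36,"y":20,"z":0,"rx":0,"ry":0,"rz":0},{"grip":0,"x":-36,"y":20,"z":0,"rx":0,"ry":0,"rz":0},{"grip":0,"x":-36,"y":20,"z":0,"rx":0,"ry":0,"rz":0},{"grip":0,"x":-36,"y":20,"z":0,"rx":0,"ry":0,"rz":0},{"grip":0,"x":-36,"y":20,"z":0,"rx":0,"ry":0,"rz":0},{"grip":0,"x":-36,"y":20,"z":0,"rx":0,"ry":0,"rz":0}]'; python3 go.py 475.9 -188.4 300 -45
```

```text
time: 1.52
eef_pos: [0.5107, -0.0187, 0.4044]
tcp_rot: [0.848, 0.53, -0.0, -0.0]
contact_force: [0.2, -0.0, 0.6]
opening: 0.999
t 1.52 pos [510.7 -18.7 404.4] turn [-1.00e-02  2.00e-02  1.09e+02] shift after turn [ 95.3 144.6 104.4] shift now axes [-167.8   43.1  104.4] F [ 0.2 -0.   0.6] open 84.9
```

```bash
python3 -m jog '[{"grip":0,"x":0,"y":0,"z":10,"rx":0,"ry":0,"rz":7},{"grip":0,"x":0,"y":0,"z":10,"rx":0,"ry":0,"rz":7},{"grip":0,"x":0,"y":0,"z":10,"rx":0,"ry":0,"rz":7},{"grip":0,"x":0,"y":0,"z":10,"rx":0,"ry":0,"rz":7},{"grip":0,"x":0,"y":0,"z":10,"rx":0,"ry":0,"rz":7},{"grip":0,"x":0,"y":0,"z":10,"rx":0,"ry":0,"rz":7},{"grip":0,"x":0,"y":0,"z":10,"rx":0,"ry":0,"rz":7},{"grip":0,"x":0,"y":0,"z":10,"rx":0,"ry":0,"rz":7}]' && python3 -m jog '[{"grip":0,"x":0,"y":0,"z":10,"rx":0,"ry":0,"rz":7},{"grip":0,"x":0,"y":0,"z":10,"rx":0,"ry":0,"rz":7},{"grip":0,"x":0,"y":0,"z":0,"rx":0,"ry":0,"rz":7},{"grip":0,"x":0,"y":0,"z":0,"rx":0,"ry":0,"rz":7},{"grip":0,"x":0,"y":0,"z":0,"rx":0,"ry":0,"rz":7},{"grip":0,"x":0,"y":0,"z":0,"rx":0,"ry":0,"rz":7},{"grip":0,"x":0,"y":0,"z":0,"rx":0,"ry":0,"rz":7},{"grip":0,"x":0,"y":0,"z":0,"rx":0,"ry":0,"rz":4}]'; python3 go.py 475.9 -188.4 197 -45
```

```text
time: 2.18
eef_pos: [0.511, -0.0168, 0.3238]
tcp_rot: [0.998, 0.067, -0.0, -0.0]
contact_force: [0.0, -0.7, 0.1]
opening: 1.001
time: 2.85
eef_pos: [0.5111, -0.0168, 0.3042]
tcp_rot: [0.923, -0.385, -0.001, 0.0]
contact_force: [-0.2, 0.0, -0.1]
opening: 0.997
t 2.85 pos [511.1 -16.8 304.2] turn [ 0.03  0.05 -0.3 ] shift after turn [ 96.4 146.2 107.2] shift now axes [ 97.3 145.6 107.2] F [-0.2  0.  -0.1] open 84.7
```

```bash
python3 -m jog '[{"grip":0,"x":20,"y":30,"z":0,"rx":0,"ry":0,"rz":0},{"grip":0,"x":20,"y":30,"z":0,"rx":0,"ry":0,"rz":0},{"grip":0,"x":20,"y":30,"z":0,"rx":0,"ry":0,"rz":0},{"grip":0,"x":20,"y":30,"z":0,"rx":0,"ry":0,"rz":0},{"grip":0,"x":17,"y":26,"z":30,"rx":0,"ry":0,"rz":0},{"grip":0,"x":0,"y":0,"z":0,"rx":0,"ry":0,"rz":0},{"grip":0,"x":0,"y":0,"z":0,"rx":0,"ry":0,"rz":0}]'; python3 go.py 475.9 -188.4 197 -45
python3 - <<'E'
from h import *
for n in("side","top"):
    f=read_camera(n)["frame"]
    if n=="side": f=cv2.resize(f[60:260,200:400],(600,600))
    cv2.imwrite(f"pics/{n}1.png",f[:,:,::-1])
E
```

```text
time: 3.43
eef_pos: [0.4758, -0.1885, 0.2738]
tcp_rot: [0.923, -0.384, -0.002, -0.001]
contact_force: [1.0, -0.0, 0.1]
opening: 1.0
t 3.43 pos [ 475.8 -188.5  273.8] turn [ 0.04  0.26 -0.19] shift after turn [-0.  -0.2 76.8] shift now axes [ 0.3 -0.2 76.8] F [ 1.  -0.   0.1] open 85.0
```

View pics/side1.png

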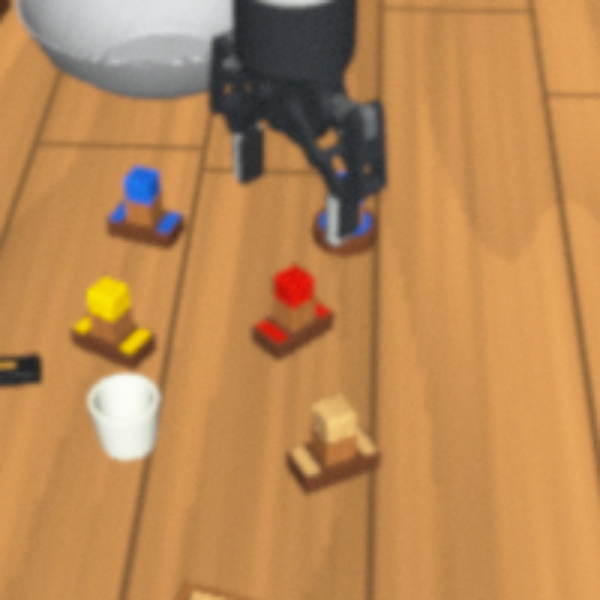

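The gripper straddles the red stamp: tips at about (247,183) and (340,243) in the crop, their midpoint directly above the red grip at (293,285). I'm descending and closing.

```bash
python3 -m jog '[{"grip":0,"x":0,"y":0,"z":30,"rx":0,"ry":0,"rz":0},{"grip":0,"x":0,"y":0,"z":30,"rx":0,"ry":0,"rz":0},{"grip":0,"x":0,"y":0,"z":16,"rx":0,"ry":0,"rz":0},{"grip":0.4,"x":0,"y":0,"z":0,"rx":0,"ry":0,"rz":0},{"grip":0.6,"x":0,"y":0,"z":0,"rx":0,"ry":0,"rz":0},{"grip":0.7,"x":0,"y":0,"z":0,"rx":0,"ry":0,"rz":0},{"grip":0.8,"x":0,"y":0,"z":0,"rx":0,"ry":0,"rz":0},{"grip":1,"x":0,"y":0,"z":0,"rx":0,"ry":0,"rz":0}]' 30; python3 -m jog '[{"grip":1,"x":0,"y":0,"z":0,"rx":0,"ry":0,"rz":0},{"grip":1,"x":0,"y":0,"z":0,"rx":0,"ry":0,"rz":0},{"grip":1,"x":0,"y":0,"z":0,"rx":0,"ry":0,"rz":0},{"grip":1,"x":0,"y":0,"z":0,"rx":0,"ry":0,"rz":0}]' 30;  python3 go.py 475.9 -188.4 197 -45
```

```text
time: 4.2
eef_pos: [0.4777, -0.1878, 0.2017]
tcp_rot: [0.924, -0.382, 0.002, 0.0]
contact_force: [-0.8, -0.8, 0.6]
opening: 0.302
time: 4.53
eef_pos: [0.4776, -0.1879, 0.2014]
tcp_rot: [0.924, -0.383, 0.001, -0.0]
contact_force: [-0.3, 1.3, 6.5]
opening: 0.25
t 4.53 pos [ 477.6 -187.9  201.4] turn [-0.05 -0.12 -0.01] shift after turn [-0.9  1.5  4.4] shift now axes [-0.9  1.5  4.4] F [-0.3  1.3  6.5] open 21.2
```

```bash
python3 -m jog '[{"grip":1,"x":0,"y":0,"z":-10,"rx":0,"ry":0,"rz":0},{"grip":1,"x":0,"y":0,"z":-20,"rx":0,"ry":0,"rz":0},{"grip":1,"x":0,"y":0,"z":-25,"rx":0,"ry":0,"rz":0},{"grip":1,"x":0,"y":0,"z":-25,"rx":0,"ry":0,"rz":0},{"grip":1,"x":0,"y":0,"z":0,"rx":0,"ry":0,"rz":7},{"grip":1,"x":0,"y":0,"z":0,"rx":0,"ry":0,"rz":7},{"grip":1,"x":0,"y":0,"z":0,"rx":0,"ry":0,"rz":7},{"grip":1,"x":0,"y":0,"z":0,"rx":0,"ry":0,"rz":7}]' 40; python3 -m jog '[{"grip":1,"x":0,"y":0,"z":0,"rx":0,"ry":0,"rz":7},{"grip":1,"x":0,"y":0,"z":0,"rx":0,"ry":0,"rz":7},{"grip":1,"x":0,"y":0,"z":0,"rx":0,"ry":0,"rz":7},{"grip":1,"x":0,"y":0,"z":0,"rx":0,"ry":0,"rz":7},{"grip":1,"x":0,"y":0,"z":0,"rx":0,"ry":0,"rz":4},{"grip":1,"x":0,"y":0,"z":0,"rx":0,"ry":0,"rz":0}]';  python3 go.py 525.7 221.3 280 -105.2
```

```text
time: 5.2
eef_pos: [0.4766, -0.1876, 0.2803]
tcp_rot: [0.802, -0.597, 0.0, 0.0]
contact_force: [-0.9, 0.6, -2.0]
opening: 0.254
time: 5.7
eef_pos: [0.4766, -0.1876, 0.28]
tcp_rot: [-0.608, 0.794, 0.0, -0.0]
contact_force: [0.2, 0.2, -0.7]
opening: 0.247
t 5.7 pos [ 476.6 -187.6  280. ] turn [ 0.01 -0.01  0.13] shift after turn [-407.5   59.9   -0. ] shift now axes [-4.076e+02  5.900e+01 -1.000e-01] F [ 0.2  0.2 -0.7] open 21.0
```

```bash
python3 -m jog '[{"grip":1,"x":-20,"y":3,"z":0,"rx":0,"ry":0,"rz":0},{"grip":1,"x":-35,"y":5,"z":0,"rx":0,"ry":0,"rz":0},{"grip":1,"x":-36,"y":5,"z":0,"rx":0,"ry":0,"rz":0},{"grip":1,"x":-36,"y":5,"z":0,"rx":0,"ry":0,"rz":0},{"grip":1,"x":-36,"y":5,"z":0,"rx":0,"ry":0,"rz":0},{"grip":1,"x":-36,"y":5,"z":0,"rx":0,"ry":0,"rz":0},{"grip":1,"x":-36,"y":5,"z":0,"rx":0,"ry":0,"rz":0},{"grip":1,"x":-36,"y":5,"z":0,"rx":0,"ry":0,"rz":0}]'; python3 -m jog '[{"grip":1,"x":-36,"y":5,"z":0,"rx":0,"ry":0,"rz":0},{"grip":1,"x":-36,"y":5,"z":0,"rx":0,"ry":0,"rz":0},{"grip":1,"x":-36,"y":6,"z":0,"rx":0,"ry":0,"rz":0},{"grip":1,"x":-28,"y":6,"z":0,"rx":0,"ry":0,"rz":0},{"grip":1,"x":0,"y":0,"z":0,"rx":0,"ry":0,"rz":0},{"grip":1,"x":0,"y":0,"z":0,"rx":0,"ry":0,"rz":0}]';  python3 go.py 525.7 221.3 214 -105.2
```

```text
time: 6.37
eef_pos: [0.51, 0.0857, 0.2801]
tcp_rot: [-0.61, 0.793, -0.0, 0.0]
contact_force: [0.3, -0.1, -1.0]
opening: 0.25
time: 6.87
eef_pos: [0.5239, 0.2223, 0.2798]
tcp_rot: [-0.611, 0.792, -0.0, -0.0]
contact_force: [-0.1, -0.6, -0.5]
opening: 0.256
t 6.87 pos [523.9 222.3 279.8] turn [ 0.01 -0.03  0.47] shift after turn [ 0.5 -2.  65.8] shift now axes [ 0.5 -2.  65.8] F [-0.1 -0.6 -0.5] open 21.8
```

```bash
python3 -m jog '[{"grip":1,"x":0.5,"y":-2,"z":20,"rx":0,"ry":0,"rz":0.5},{"grip":1,"x":0,"y":0,"z":20,"rx":0,"ry":0,"rz":0},{"grip":1,"x":0,"y":0,"z":0,"rx":0,"ry":0,"rz":0},{"grip":1,"x":0,"y":0,"z":0,"rx":0,"ry":0,"rz":0}]';  python3 go.py 525.7 221.3 209.4 -105.2
python3 - <<'E'
from h import *
for n in("side","top"):
    f=read_camera(n)["frame"]
    f=cv2.resize(f[200:400,180:340],(480,600)) if n=="side" else cv2.resize(f[150:260,120:270],(800,586))
    cv2.imwrite(f"pics/{n}2.png",f[:,:,::-1])
E
```

```text
time: 7.2
eef_pos: [0.5255, 0.2187, 0.2386]
tcp_rot: [-0.605, 0.796, 0.001, -0.002]
contact_force: [0.2, 0.2, -1.0]
opening: 0.248
t 7.2 pos [525.5 218.7 238.6] turn [ 0.19 -0.12 -0.34] shift after turn [-2.5  0.5 29.2] shift now axes [-2.6  0.4 29.2] F [ 0.2  0.2 -1. ] open 21.1
```

View pics/side2.png

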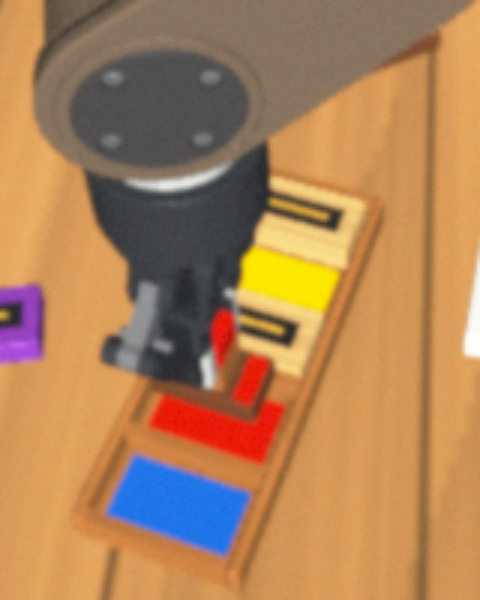

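View pics/top2.png

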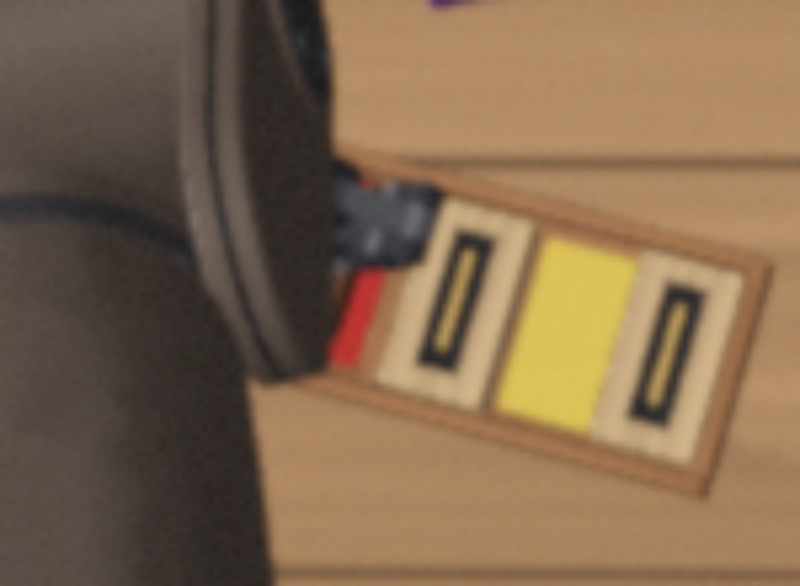

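Red is held above its pad in the crop (stamp at (240,385), pad at (215,430)) and the boards are undisturbed. The TCP is 2.5 mm short along the row, so I'm trimming that.

```bash
python3 -m jog '[{"grip":1,"x":-2.5,"y":0.4,"z":0,"rx":0,"ry":0,"rz":0},{"grip":1,"x":0,"y":0,"z":0,"rx":0,"ry":0,"rz":0}]';  python3 go.py 525.7 221.3 209.4 -105.2;  python3 -m jog '[{"grip":1,"x":0,"y":0,"z":5,"rx":0,"ry":0,"rz":0},{"grip":1,"x":0,"y":0,"z":0,"rx":0,"ry":0,"rz":0}]';  python3 go.py 525.7 221.3 209.4 -105.2
```

```text
time: 7.47
eef_pos: [0.527, 0.2226, 0.2413]
tcp_rot: [-0.605, 0.796, -0.001, 0.001]
contact_force: [1.3, 0.3, 0.2]
opening: 0.257
t 7.47 pos [527.  222.6 241.3] turn [-0.14  0.08 -0.31] shift after turn [ 1.6  0.9 31.9] shift now axes [ 1.7  1.  31.9] F [1.3 0.3 0.2] open 21.9
time: 7.63
eef_pos: [0.5262, 0.2225, 0.2345]
tcp_rot: [-0.605, 0.796, 0.0, -0.0]
contact_force: [-0.7, -0.4, -1.7]
opening: 0.249
t 7.63 pos [526.2 222.5 234.5] turn [ 0.01 -0.01 -0.29] shift after turn [ 1.3  0.2 25.1] shift now axes [ 1.3  0.2 25.1] F [-0.7 -0.4 -1.7] open 21.2
```

```bash
python3 -m jog '[{"grip":1,"x":0,"y":0,"z":0,"rx":0,"ry":0,"rz":0},{"grip":1,"x":0,"y":0,"z":0,"rx":0,"ry":0,"rz":0},{"grip":1,"x":0,"y":0,"z":0,"rx":0,"ry":0,"rz":0}]';  python3 go.py 525.7 221.3 209.4 -105.2;  python3 -m jog '[{"grip":1,"x":0,"y":0,"z":0,"rx":0,"ry":0,"rz":0},{"grip":1,"x":0,"y":0,"z":0,"rx":0,"ry":0,"rz":0}]';  python3 go.py 525.7 221.3 209.4 -105.2
python3 - <<'E'
from h import *
c=read_camera("side")
for a,ce,cn in blobs(c["frame"],"red"): print(a,ce.round(1), [(cast(c,ce,z)[0,:2]*1000).round(1) for z in (.008,.016+.025,.048+.025)])
f=c["frame"]; f=cv2.resize(f[270:370,200:300],(600,600),interpolation=0)
cv2.imwrite("pics/side3.png",f[:,:,::-1])
E
```

```text
time: 7.88
eef_pos: [0.5264, 0.2226, 0.2348]
tcp_rot: [-0.605, 0.796, 0.0, -0.0]
contact_force: [0.1, -0.1, -1.5]
opening: 0.251
t 7.88 pos [526.4 222.6 234.8] turn [ 0.   -0.   -0.29] shift after turn [ 1.4  0.3 25.4] shift now axes [ 1.4  0.3 25.4] F [ 0.1 -0.1 -1.5] open 21.3
time: 8.05
eef_pos: [0.5264, 0.2226, 0.2348]
tcp_rot: [-0.605, 0.796, -0.0, 0.0]
contact_force: [0.1, -0.0, -1.0]
opening: 0.248
t 8.05 pos [526.4 222.6 234.8] turn [-0.   0.  -0.3] shift after turn [ 1.4  0.3 25.4] shift now axes [ 1.4  0.3 25.4] F [ 0.1 -0.  -1. ] open 21.1
406 [254.  343.1] [array([520.3, 230.2]), array([515.9, 246.6]), array([511.8, 262.6])]
124 [262. 330.] [array([510.4, 206.9]), array([506.6, 224.6]), array([502.9, 241.8])]
103 [252.5 314.8] [array([529., 181.]), array([524.2, 200. ]), array([519.6, 218.5])]
```

View pics/side3.png

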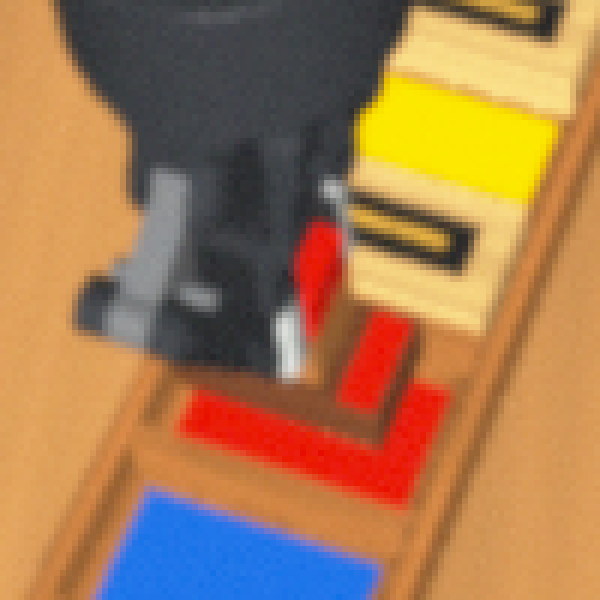

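The stripe lands where predicted from side view (0.5–0.7 mm agreement). Trim and lower.

```bash
python3 -m jog '[{"grip":1,"x":1.3,"y":0.5,"z":2,"rx":0,"ry":0,"rz":-0.3},{"grip":1,"x":0,"y":0,"z":6,"rx":0,"ry":0,"rz":0},{"grip":1,"x":0,"y":0,"z":6,"rx":0,"ry":0,"rz":0},{"grip":1,"x":0,"y":0,"z":5,"rx":0,"ry":0,"rz":0},{"grip":1,"x":0,"y":0,"z":0,"rx":0,"ry":0,"rz":0},{"grip":1,"x":0,"y":0,"z":0,"rx":0,"ry":0,"rz":0}]';  python3 go.py 525.7 221.3 209.4 -105.2
```

```text
time: 8.6
eef_pos: [0.5252, 0.2213, 0.2149]
tcp_rot: [-0.607, 0.794, 0.0, -0.001]
contact_force: [0.2, -0.5, -0.3]
opening: 0.247
t 8.6 pos [525.2 221.3 214.9] turn [ 0.09 -0.05 -0.  ] shift after turn [-0.1 -0.5  5.5] shift now axes [-0.1 -0.5  5.5] F [ 0.2 -0.5 -0.3] open 21.0
```

```bash
python3 -m jog '[{"grip":1,"x":0,"y":0,"z":2.5,"rx":0,"ry":0,"rz":0},{"grip":1,"x":0,"y":0,"z":1.5,"rx":0,"ry":0,"rz":0},{"grip":1,"x":0,"y":0,"z":0.5,"rx":0,"ry":0,"rz":0},{"grip":1,"x":0,"y":0,"z":0.5,"rx":0,"ry":0,"rz":0},{"grip":1,"x":0,"y":0,"z":0,"rx":0,"ry":0,"rz":0}]';  python3 go.py 525.7 221.3 209.4 -105.2
```

```text
time: 9.02
eef_pos: [0.5256, 0.2214, 0.2108]
tcp_rot: [-0.607, 0.794, -0.0, 0.0]
contact_force: [-0.2, -0.3, -0.5]
opening: 0.249
t 9.02 pos [525.6 221.4 210.8] turn [-0. -0. -0.] shift after turn [ 0.1 -0.2  1.4] shift now axes [ 0.1 -0.2  1.4] F [-0.2 -0.3 -0.5] open 21.2
```

```bash
python3 -m jog '[{"grip":1,"x":0,"y":0,"z":0.6,"rx":0,"ry":0,"rz":0},{"grip":1,"x":0,"y":0,"z":0.6,"rx":0,"ry":0,"rz":0},{"grip":1,"x":0,"y":0,"z":0,"rx":0,"ry":0,"rz":0}]';  python3 go.py 525.7 221.3 209.4 -105.2;  python3 -m jog '[{"grip":1,"x":0,"y":0,"z":0.5,"rx":0,"ry":0,"rz":0},{"grip":1,"x":0,"y":0,"z":0,"rx":0,"ry":0,"rz":0}]';  python3 go.py 525.7 221.3 209.4 -105.2
```

```text
time: 9.27
eef_pos: [0.5255, 0.2214, 0.2095]
tcp_rot: [-0.607, 0.794, 0.0, -0.0]
contact_force: [0.4, -0.1, -1.0]
opening: 0.249
t 9.27 pos [525.5 221.4 209.5] turn [ 0. -0.  0.] shift after turn [ 0.1 -0.2  0.1] shift now axes [ 0.1 -0.2  0.1] F [ 0.4 -0.1 -1. ] open 21.2
time: 9.43
eef_pos: [0.5256, 0.2215, 0.2094]
tcp_rot: [-0.607, 0.794, 0.0, -0.0]
contact_force: [-1.3, -0.6, 1.7]
opening: 0.248
t 9.43 pos [525.6 221.5 209.4] turn [ 0.01 -0.01  0.  ] shift after turn [ 0.1 -0.1  0. ] shift now axes [ 0.1 -0.1  0. ] F [-1.3 -0.6  1.7] open 21.0
```

```bash
python3 -m jog '[{"grip":0.74,"x":0,"y":0,"z":0,"rx":0,"ry":0,"rz":0},{"grip":0.72,"x":0,"y":0,"z":0,"rx":0,"ry":0,"rz":0},{"grip":0.66,"x":0,"y":0,"z":0,"rx":0,"ry":0,"rz":0},{"grip":0.58,"x":0,"y":0,"z":0,"rx":0,"ry":0,"rz":0},{"grip":0.5,"x":0,"y":0,"z":0,"rx":0,"ry":0,"rz":0},{"grip":0.5,"x":0,"y":0,"z":0,"rx":0,"ry":0,"rz":0},{"grip":0.5,"x":0,"y":0,"z":-15,"rx":0,"ry":0,"rz":0},{"grip":0.5,"x":0,"y":0,"z":-30,"rx":0,"ry":0,"rz":0}]' 20;  python3 -m jog '[{"grip":0.5,"x":0,"y":0,"z":-30,"rx":0,"ry":0,"rz":0},{"grip":0.5,"x":0,"y":0,"z":-15,"rx":0,"ry":0,"rz":0},{"grip":0.5,"x":0,"y":0,"z":0,"rx":0,"ry":0,"rz":0}]';python3 go.py 606.7 -168 300 -119.5
```

```text
time: 10.1
eef_pos: [0.5237, 0.2209, 0.2502]
tcp_rot: [-0.607, 0.794, 0.002, -0.004]
contact_force: [0.7, -0.3, 0.1]
opening: 0.501
time: 10.35
eef_pos: [0.527, 0.2218, 0.3041]
tcp_rot: [-0.607, 0.794, -0.002, 0.004]
contact_force: [1.2, 0.2, 1.0]
opening: 0.5
t 10.35 pos [527.  221.8 304.1] turn [-0.44  0.31 14.31] shift after turn [ 300.1 -261.3    4.1] shift now axes [ 355.4 -179.     4. ] F [1.2 0.2 1. ] open 42.5
```

```bash
python3 -m jog '[{"grip":0.4,"x":35,"y":-18,"z":0,"rx":0,"ry":0,"rz":0},{"grip":0.4,"x":35,"y":-18,"z":0,"rx":0,"ry":0,"rz":0},{"grip":0.4,"x":35,"y":-18,"z":0,"rx":0,"ry":0,"rz":0},{"grip":0.4,"x":35,"y":-18,"z":0,"rx":0,"ry":0,"rz":0},{"grip":0.4,"x":35,"y":-18,"z":0,"rx":0,"ry":0,"rz":0},{"grip":0.4,"x":35,"y":-18,"z":0,"rx":0,"ry":0,"rz":0},{"grip":0.4,"x":35,"y":-18,"z":0,"rx":0,"ry":0,"rz":0},{"grip":0.4,"x":35,"y":-18,"z":0,"rx":0,"ry":0,"rz":0}]'; python3 -m jog '[{"grip":0.2,"x":35,"y":-18,"z":0,"rx":0,"ry":0,"rz":0},{"grip":0.2,"x":35,"y":-18,"z":0,"rx":0,"ry":0,"rz":0},{"grip":0.2,"x":0,"y":0,"z":10,"rx":0,"ry":0,"rz":7},{"grip":0.2,"x":0,"y":0,"z":20,"rx":0,"ry":0,"rz":7},{"grip":0.2,"x":0,"y":0,"z":0,"rx":0,"ry":0,"rz":0},{"grip":0.2,"x":0,"y":0,"z":0,"rx":0,"ry":0,"rz":0}]';python3 go.py 606.7 -168 199 -119.5
python3 - <<'E'
from h import *
for n in("side","top"):
    c=read_camera(n); f=c["frame"]; np.savez(f"{n}4.npz",**c)
    f=cv2.resize(f[80:400,150:340],(356,600)) if n=="side" else cv2.resize(f[150:260,120:270],(800,586),interpolation=0)
    cv2.imwrite(f"pics/{n}4.png",f[:,:,::-1])
    for a,ce,cn in blobs(c["frame"],"red"):
        print(n,a,ce.round(1), [(cast(c,ce,z)[0,:2]*1000).round(1) for z in (.008,.024,.056)])
E
```

```text
time: 11.02
eef_pos: [0.5907, -0.0884, 0.2974]
tcp_rot: [-0.607, 0.794, 0.001, -0.001]
contact_force: [1.4, 0.2, 0.3]
opening: 0.599
time: 11.52
eef_pos: [0.6065, -0.1632, 0.2661]
tcp_rot: [-0.507, 0.862, 0.002, -0.002]
contact_force: [-0.1, -0.3, -0.7]
opening: 0.802
t 11.52 pos [ 606.5 -163.2  266.1] turn [ 0.34 -0.03  0.46] shift after turn [ 4.  -2.5 67.1] shift now axes [ 4.  -2.9 67.1] F [-0.1 -0.3 -0.7] open 68.1
side 346 [246.5 325. ] [array([536.1, 199.9]), array([533.6, 208.7]), array([528.6, 226.2])]
side 142 [257.8 345.2] [array([513.9, 233.1]), array([511.9, 241. ]), array([508.1, 256.8])]
side 118 [263.5 337.3] [array([506.6, 219.4]), array([504.8, 227.7]), array([501.3, 244.2])]
top 219 [179. 193.] [array([539.5, 228.9]), array([536.3, 225.1]), array([529.8, 217.4])]
top 159 [181.8 208.2] [array([509.7, 222.3]), array([506.9, 218.5]), array([501.4, 211.1])]
```

View pics/side4.png

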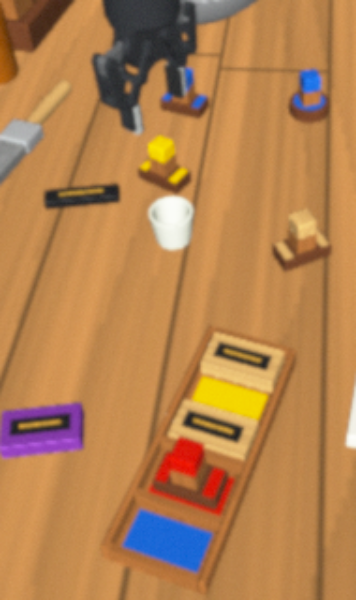

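View pics/top4.png

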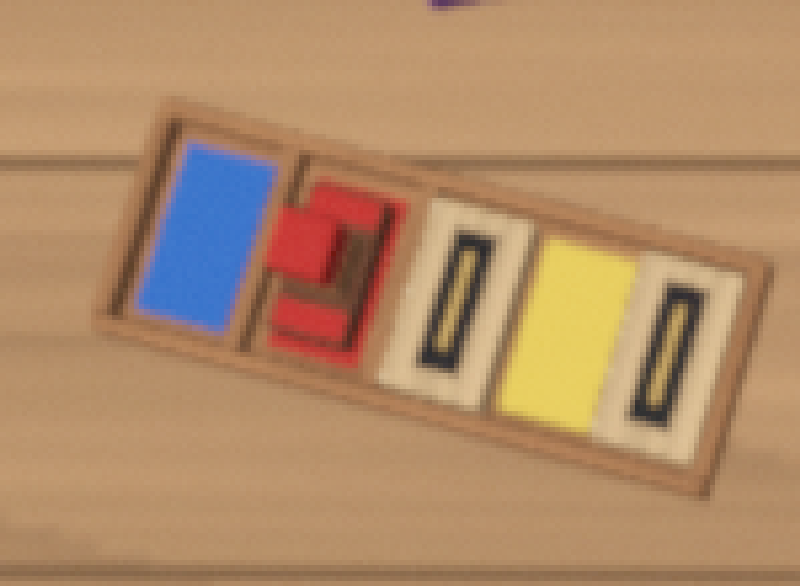

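Red is flat on its pad: side-view stripe at (263.5,337.3) gives a centre about 0.4 mm from the pad's. The boards look unmoved. Yellow next.

```bash
python3 -m jog '[{"grip":0.2,"x":4,"y":-2.7,"z":10,"rx":0,"ry":0,"rz":0.4},{"grip":0.2,"x":0,"y":0,"z":10,"rx":0,"ry":0,"rz":0},{"grip":0.2,"x":0,"y":0,"z":0,"rx":0,"ry":0,"rz":0},{"grip":0.2,"x":0,"y":0,"z":0,"rx":0,"ry":0,"rz":0}]';python3 go.py 606.7 -168 199 -119.5
```

```text
time: 11.95
eef_pos: [0.6075, -0.168, 0.2479]
tcp_rot: [-0.503, 0.864, 0.001, -0.001]
contact_force: [0.9, 0.1, 0.3]
opening: 0.802
t 11.95 pos [ 607.5 -168.   247.9] turn [ 0.13 -0.01 -0.06] shift after turn [ 0.4  0.7 48.9] shift now axes [ 0.4  0.6 48.9] F [0.9 0.1 0.3] open 68.1
```

```bash
python3 -m jog '[{"grip":0.2,"x":0.3,"y":0.5,"z":15,"rx":0,"ry":0,"rz":0},{"grip":0.2,"x":0,"y":0,"z":15,"rx":0,"ry":0,"rz":0},{"grip":0.2,"x":0,"y":0,"z":12,"rx":0,"ry":0,"rz":0},{"grip":0.2,"x":0,"y":0,"z":6,"rx":0,"ry":0,"rz":0},{"grip":0.2,"x":0,"y":0,"z":0,"rx":0,"ry":0,"rz":0},{"grip":0.2,"x":0,"y":0,"z":0,"rx":0,"ry":0,"rz":0}]';python3 go.py 606.7 -168 199 -119.5
python3 - <<'E'
from h import *
c=read_camera("side"); f=cv2.resize(c["frame"][100:200,180:300],(720,600))
cv2.imwrite("pics/side5.png",f[:,:,::-1])
E
```

```text
time: 12.45
eef_pos: [0.6073, -0.1683, 0.201]
tcp_rot: [-0.503, 0.864, 0.0, -0.0]
contact_force: [0.5, -0.8, -0.8]
opening: 0.8
t 12.45 pos [ 607.3 -168.3  201. ] turn [ 0.02 -0.   -0.09] shift after turn [0.  0.7 2. ] shift now axes [0.  0.7 2. ] F [ 0.5 -0.8 -0.8] open 68.0
```

View pics/side5.png

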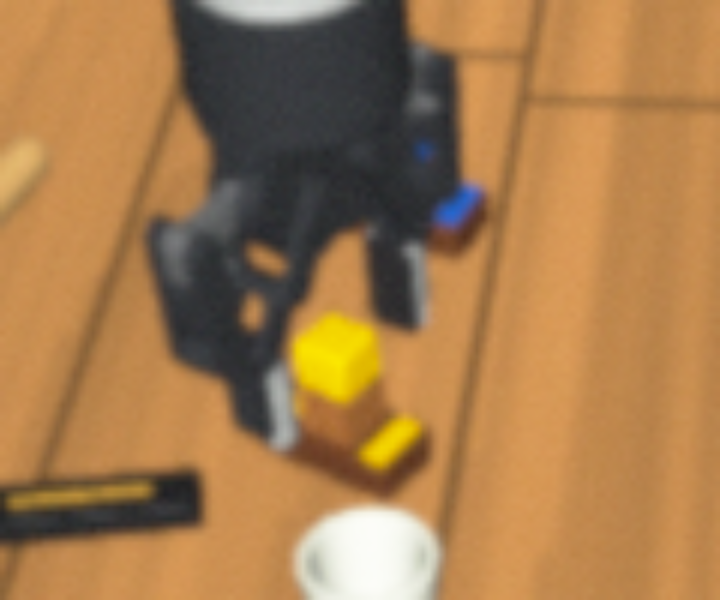

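The fingers stand clear on either side of the yellow grip at (337,355), so I'm closing.

```bash
python3 -m jog '[{"grip":0.4,"x":0,"y":0.6,"z":0,"rx":0,"ry":0,"rz":0},{"grip":0.6,"x":0,"y":0,"z":0,"rx":0,"ry":0,"rz":0},{"grip":0.7,"x":0,"y":0,"z":0,"rx":0,"ry":0,"rz":0},{"grip":0.8,"x":0,"y":0,"z":0,"rx":0,"ry":0,"rz":0},{"grip":1,"x":0,"y":0,"z":0,"rx":0,"ry":0,"rz":0},{"grip":1,"x":0,"y":0,"z":0,"rx":0,"ry":0,"rz":0},{"grip":1,"x":0,"y":0,"z":0,"rx":0,"ry":0,"rz":0},{"grip":1,"x":0,"y":0,"z":0,"rx":0,"ry":0,"rz":0}]' 40; python3 -m jog '[{"grip":1,"x":0,"y":0,"z":0,"rx":0,"ry":0,"rz":0},{"grip":1,"x":0,"y":0,"z":0,"rx":0,"ry":0,"rz":0}]';python3 go.py 606.7 -168 199 -119.5
```

```text
time: 13.17
eef_pos: [0.6071, -0.1682, 0.2018]
tcp_rot: [-0.503, 0.864, -0.0, 0.0]
contact_force: [0.2, 1.6, 4.1]
opening: 0.251
time: 13.33
eef_pos: [0.6071, -0.1682, 0.2018]
tcp_rot: [-0.503, 0.864, -0.0, 0.0]
contact_force: [-0.7, 0.4, 5.3]
opening: 0.246
t 13.33 pos [ 607.1 -168.2  201.8] turn [-0.06  0.01 -0.1 ] shift after turn [0.  0.4 2.8] shift now axes [0.  0.4 2.8] F [-0.7  0.4  5.3] open 20.9
```

```bash
python3 -m jog '[{"grip":1,"x":0,"y":0,"z":-10,"rx":0,"ry":0,"rz":0},{"grip":1,"x":0,"y":0,"z":-20,"rx":0,"ry":0,"rz":0},{"grip":1,"x":0,"y":0,"z":-25,"rx":0,"ry":0,"rz":0},{"grip":1,"x":0,"y":0,"z":-25,"rx":0,"ry":0,"rz":0},{"grip":1,"x":0,"y":0,"z":0,"rx":0,"ry":0,"rz":-7},{"grip":1,"x":0,"y":0,"z":0,"rx":0,"ry":0,"rz":-7},{"grip":1,"x":0,"y":0,"z":0,"rx":0,"ry":0,"rz":0},{"grip":1,"x":0,"y":0,"z":0,"rx":0,"ry":0,"rz":0}]' 40;python3 go.py 501.8 137.2 280 -105.2
```

```text
time: 14.0
eef_pos: [0.6062, -0.1678, 0.2802]
tcp_rot: [-0.603, 0.797, 0.001, -0.001]
contact_force: [-0.1, 0.2, -1.8]
opening: 0.251
t 14.0 pos [ 606.2 -167.8  280.2] turn [ 0.12  0.02 -0.58] shift after turn [-2.670e+02  1.808e+02  2.000e-01] shift now axes [-265.1  183.5    0.7] F [-0.1  0.2 -1.8] open 21.4
```

```bash
python3 -m jog '[{"grip":1,"x":-20,"y":14,"z":0,"rx":0,"ry":0,"rz":0},{"grip":1,"x":-30,"y":20,"z":0,"rx":0,"ry":0,"rz":0},{"grip":1,"x":-30,"y":20,"z":0,"rx":0,"ry":0,"rz":0},{"grip":1,"x":-30,"y":20,"z":0,"rx":0,"ry":0,"rz":0},{"grip":1,"x":-30,"y":20,"z":0,"rx":0,"ry":0,"rz":0},{"grip":1,"x":-30,"y":20,"z":0,"rx":0,"ry":0,"rz":0},{"grip":1,"x":-30,"y":20,"z":0,"rx":0,"ry":0,"rz":0},{"grip":1,"x":-30,"y":20,"z":0,"rx":0,"ry":0,"rz":0}]' 40; python3 -m jog '[{"grip":1,"x":-25,"y":20,"z":0,"rx":0,"ry":0,"rz":0},{"grip":1,"x":-10,"y":9.5,"z":0,"rx":0,"ry":0,"rz":-0.6},{"grip":1,"x":0,"y":0,"z":10,"rx":0,"ry":0,"rz":0},{"grip":1,"x":0,"y":0,"z":10,"rx":0,"ry":0,"rz":0},{"grip":1,"x":0,"y":0,"z":10,"rx":0,"ry":0,"rz":0},{"grip":1,"x":0,"y":0,"z":0,"rx":0,"ry":0,"rz":0},{"grip":1,"x":0,"y":0,"z":0,"rx":0,"ry":0,"rz":0},{"grip":1,"x":0,"y":0,"z":0,"rx":0,"ry":0,"rz":0}]';python3 go.py 501.8 137.2 209.8 -105.2
```

```text
time: 14.67
eef_pos: [0.519, 0.0963, 0.2803]
tcp_rot: [-0.603, 0.798, 0.001, -0.001]
contact_force: [0.7, -0.7, -1.5]
opening: 0.247
time: 15.33
eef_pos: [0.5018, 0.1356, 0.2508]
tcp_rot: [-0.608, 0.794, 0.0, -0.0]
contact_force: [0.4, -0.8, -2.0]
opening: 0.249
t 15.33 pos [501.8 135.6 250.8] turn [ 0.02 -0.02  0.09] shift after turn [-1.6  0.4 41. ] shift now axes [-1.6  0.4 41. ] F [ 0.4 -0.8 -2. ] open 21.2
```

```bash
python3 -m jog '[{"grip":1,"x":-1.6,"y":0.4,"z":4,"rx":0,"ry":0,"rz":0},{"grip":1,"x":0,"y":0,"z":6,"rx":0,"ry":0,"rz":0},{"grip":1,"x":0,"y":0,"z":4,"rx":0,"ry":0,"rz":0},{"grip":1,"x":0,"y":0,"z":0,"rx":0,"ry":0,"rz":0},{"grip":1,"x":0,"y":0,"z":0,"rx":0,"ry":0,"rz":0},{"grip":1,"x":0,"y":0,"z":0,"rx":0,"ry":0,"rz":0}]' 40;python3 go.py 501.8 137.2 209.8 -105.2;python3 - <<'E'
from h import *
s=get_state(); uz=s["eef_pos"][2]-.2018
for n in("side","top"):
    c=read_camera(n); f=c["frame"]
    f=cv2.resize(f[240:360,210:330],(600,600)) if n=="side" else cv2.resize(f[150:260,120:270],(800,586),interpolation=0)
    cv2.imwrite(f"pics/{n}6.png",f[:,:,::-1])
    for a,ce,cn in blobs(c["frame"],"yellow"):
        q=cast(c,ce,uz+.016)[0,:2]*1000
        print(n,a,ce.round(1),q.round(1),"stamp if near stripe",(q+20.6*np.array([.965,-.262])).round(1))
E
```

```text
time: 15.83
eef_pos: [0.5014, 0.1382, 0.2371]
tcp_rot: [-0.609, 0.793, -0.0, 0.0]
contact_force: [1.0, 0.5, -1.6]
opening: 0.249
t 15.83 pos [501.4 138.2 237.1] turn [-0.01 -0.    0.2 ] shift after turn [ 0.9 -0.7 27.3] shift now axes [ 0.9 -0.7 27.3] F [ 1.   0.5 -1.6] open 21.2
side 356 [273.6 295.4] [493.8 169.4] stamp if near stripe [513.7 164. ]
side 110 [283.3 282.1] [480.5 143.4] stamp if near stripe [500.4 138. ]
side 93 [275.5 267.8] [495.8 115.8] stamp if near stripe [515.6 110.4]
side 42 [257.  279.2] [523.8 140.5] stamp if near stripe [543.7 135.1]
```

View pics/side6.png

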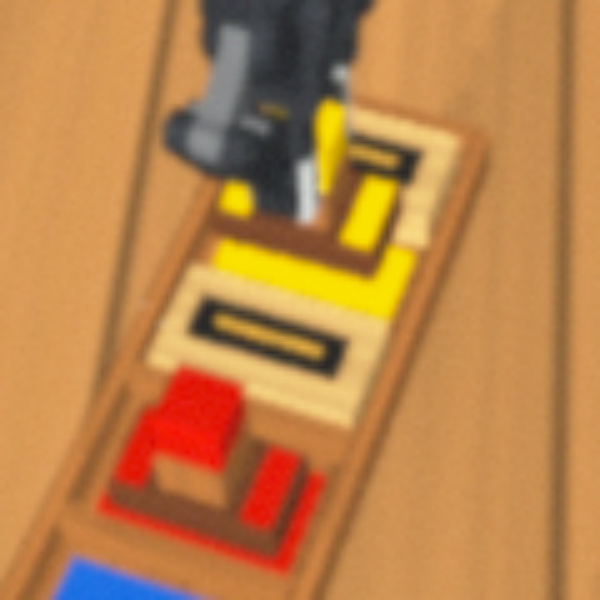

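View pics/top6.png

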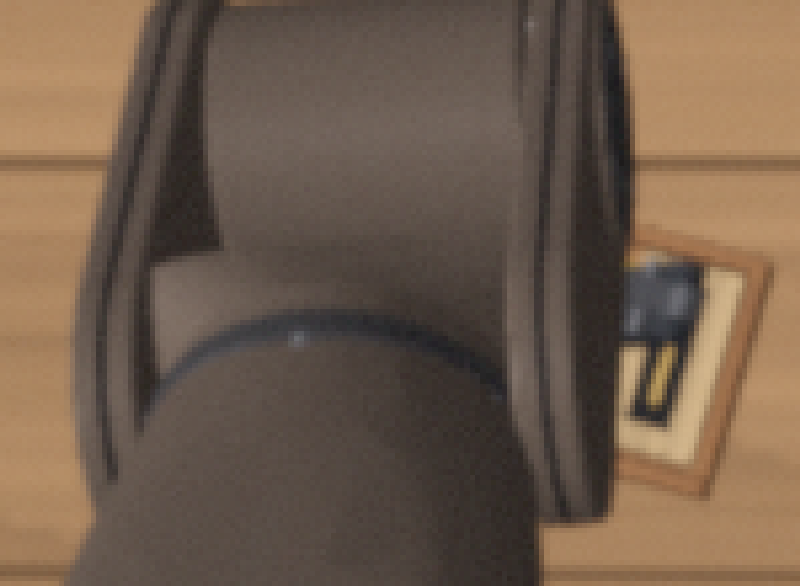

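Yellow hangs over its gap: near stripe at (283.3,282.1), so its centre is within about 1 mm of target. The boards and red are in place. I'm trimming and lowering.

```bash
python3 -m jog '[{"grip":1,"x":0.4,"y":-0.8,"z":2,"rx":0,"ry":0,"rz":0.2},{"grip":1,"x":0,"y":0,"z":4,"rx":0,"ry":0,"rz":0},{"grip":1,"x":0,"y":0,"z":4,"rx":0,"ry":0,"rz":0},{"grip":1,"x":0,"y":0,"z":0,"rx":0,"ry":0,"rz":0},{"grip":1,"x":0,"y":0,"z":0,"rx":0,"ry":0,"rz":0}]' 40;python3 go.py 501.9 137.6 209.8 -105.2
```

```text
time: 16.35
eef_pos: [0.5018, 0.1376, 0.2265]
tcp_rot: [-0.607, 0.794, 0.0, -0.001]
contact_force: [-0.1, 0.2, -0.9]
opening: 0.253
t 16.35 pos [501.8 137.6 226.5] turn [ 0.07 -0.02 -0.  ] shift after turn [-0.1 -0.1 16.7] shift now axes [-0.1 -0.2 16.7] F [-0.1  0.2 -0.9] open 21.5
```

```bash
python3 -m jog '[{"grip":1,"x":0,"y":-0.2,"z":4,"rx":0,"ry":0,"rz":0},{"grip":1,"x":0,"y":0,"z":4,"rx":0,"ry":0,"rz":0},{"grip":1,"x":0,"y":0,"z":4,"rx":0,"ry":0,"rz":0},{"grip":1,"x":0,"y":0,"z":2,"rx":0,"ry":0,"rz":0},{"grip":1,"x":0,"y":0,"z":1,"rx":0,"ry":0,"rz":0},{"grip":1,"x":0,"y":0,"z":0,"rx":0,"ry":0,"rz":0},{"grip":1,"x":0,"y":0,"z":0,"rx":0,"ry":0,"rz":0}]' 40;python3 go.py 501.9 137.6 209.8 -105.2
```

```text
time: 16.93
eef_pos: [0.5022, 0.1375, 0.212]
tcp_rot: [-0.607, 0.794, 0.0, -0.0]
contact_force: [-0.0, -0.1, -1.1]
opening: 0.253
t 16.93 pos [502.2 137.5 212. ] turn [ 0. -0.  0.] shift after turn [0.  0.3 2.2] shift now axes [0.  0.3 2.2] F [-0.  -0.1 -1.1] open 21.5
```

```bash
python3 -m jog '[{"grip":1,"x":0,"y":0.2,"z":1,"rx":0,"ry":0,"rz":0},{"grip":1,"x":0,"y":0,"z":0.8,"rx":0,"ry":0,"rz":0},{"grip":1,"x":0,"y":0,"z":0,"rx":0,"ry":0,"rz":0}]' 40;python3 go.py 501.9 137.6 209.8 -105.2;python3 -m jog '[{"grip":1,"x":0,"y":0,"z":0.6,"rx":0,"ry":0,"rz":0},{"grip":1,"x":0,"y":0,"z":0,"rx":0,"ry":0,"rz":0}]' 40;python3 go.py 501.9 137.6 209.8 -105.2
```

```text
time: 17.18
eef_pos: [0.502, 0.1376, 0.2102]
tcp_rot: [-0.607, 0.794, 0.0, -0.0]
contact_force: [-1.2, 0.3, -1.2]
opening: 0.25
t 17.18 pos [502.  137.6 210.2] turn [ 0. -0. -0.] shift after turn [0.  0.1 0.4] shift now axes [0.  0.1 0.4] F [-1.2  0.3 -1.2] open 21.3
time: 17.35
eef_pos: [0.5021, 0.1376, 0.2098]
tcp_rot: [-0.607, 0.794, -0.0, 0.0]
contact_force: [-0.0, -0.7, -1.6]
opening: 0.251
t 17.35 pos [502.1 137.6 209.8] turn [-0.01  0.01  0.  ] shift after turn [ 0.1  0.1 -0. ] shift now axes [ 0.1  0.1 -0. ] F [-0.  -0.7 -1.6] open 21.3
```

```bash
python3 -m jog '[{"grip":1,"x":0,"y":0,"z":0.5,"rx":0,"ry":0,"rz":0},{"grip":1,"x":0,"y":0,"z":0,"rx":0,"ry":0,"rz":0}]' 40;python3 go.py 501.9 137.6 209.8 -105.2
```

```text
time: 17.52
eef_pos: [0.5022, 0.1377, 0.2097]
tcp_rot: [-0.607, 0.794, 0.0, -0.0]
contact_force: [-2.4, -0.5, 4.3]
opening: 0.25
t 17.52 pos [502.2 137.7 209.7] turn [ 0.01 -0.    0.01] shift after turn [ 0.1  0.2 -0.1] shift now axes [ 0.1  0.2 -0.1] F [-2.4 -0.5  4.3] open 21.2
```

```bash
python3 -m jog '[{"grip":0.74,"x":0,"y":0,"z":0,"rx":0,"ry":0,"rz":0},{"grip":0.72,"x":0,"y":0,"z":0,"rx":0,"ry":0,"rz":0},{"grip":0.66,"x":0,"y":0,"z":0,"rx":0,"ry":0,"rz":0},{"grip":0.58,"x":0,"y":0,"z":0,"rx":0,"ry":0,"rz":0},{"grip":0.55,"x":0,"y":0,"z":0,"rx":0,"ry":0,"rz":0},{"grip":0.55,"x":0,"y":0,"z":-5,"rx":0,"ry":0,"rz":0},{"grip":0.55,"x":0,"y":0,"z":-15,"rx":0,"ry":0,"rz":0},{"grip":0.55,"x":0,"y":0,"z":-25,"rx":0,"ry":0,"rz":0}]' 20;  python3 -m jog '[{"grip":0.5,"x":0,"y":0,"z":-30,"rx":0,"ry":0,"rz":0},{"grip":0.5,"x":0,"y":0,"z":-15,"rx":0,"ry":0,"rz":0},{"grip":0.5,"x":0,"y":0,"z":0,"rx":0,"ry":0,"rz":0}]';python3 go.py 602 -308.3 280 -109
```

```text
time: 18.18
eef_pos: [0.5008, 0.1374, 0.2522]
tcp_rot: [-0.607, 0.794, 0.002, -0.003]
contact_force: [-0.3, 0.2, -0.9]
opening: 0.449
time: 18.43
eef_pos: [0.5035, 0.1378, 0.3042]
tcp_rot: [-0.607, 0.794, -0.003, 0.004]
contact_force: [1.0, 0.7, 0.7]
opening: 0.501
t 18.43 pos [503.5 137.8 304.2] turn [-0.5   0.2   3.81] shift after turn [ 389.7 -238.3   24.2] shift now axes [ 404.8 -211.7   24.8] F [1.  0.7 0.7] open 42.6
```

```bash
python3 -m jog '[{"grip":0.4,"x":34,"y":-18,"z":0,"rx":0,"ry":0,"rz":0},{"grip":0.4,"x":34,"y":-18,"z":0,"rx":0,"ry":0,"rz":0},{"grip":0.4,"x":34,"y":-18,"z":0,"rx":0,"ry":0,"rz":0},{"grip":0.4,"x":34,"y":-18,"z":0,"rx":0,"ry":0,"rz":0},{"grip":0.4,"x":34,"y":-18,"z":0,"rx":0,"ry":0,"rz":0},{"grip":0.4,"x":34,"y":-18,"z":0,"rx":0,"ry":0,"rz":0},{"grip":0.4,"x":34,"y":-18,"z":0,"rx":0,"ry":0,"rz":0},{"grip":0.4,"x":34,"y":-18,"z":0,"rx":0,"ry":0,"rz":0}]'; python3 -m jog '[{"grip":0.2,"x":34,"y":-18,"z":0,"rx":0,"ry":0,"rz":0},{"grip":0.2,"x":34,"y":-18,"z":0,"rx":0,"ry":0,"rz":0},{"grip":0.2,"x":34,"y":-18,"z":0,"rx":0,"ry":0,"rz":0},{"grip":0.2,"x":28,"y":-14,"z":0,"rx":0,"ry":0,"rz":0},{"grip":0.2,"x":0,"y":0,"z":20,"rx":0,"ry":0,"rz":3.8},{"grip":0.2,"x":0,"y":0,"z":0,"rx":0,"ry":0,"rz":0},{"grip":0.2,"x":0,"y":0,"z":0,"rx":0,"ry":0,"rz":0},{"grip":0.2,"x":0,"y":0,"z":0,"rx":0,"ry":0,"rz":0}]';python3 go.py 602 -308.3 199 -109
python3 - <<'E'
from h import *
for n in("side","top"):
    c=read_camera(n); f=c["frame"]; np.savez(f"{n}7.npz",**c)
    f=cv2.resize(f[60:400,150:340],(336,600)) if n=="side" else cv2.resize(f[150:260,120:270],(800,586),interpolation=0)
    cv2.imwrite(f"pics/{n}7.png",f[:,:,::-1])
    for col in("red","yellow"):
      for a,ce,cn in blobs(c["frame"],col):
        q=cast(c,ce,.024)[0,:2]*1000
        print(n,col,a,ce.round(1),q.round(1),"stamp if near stripe",(q+20.6*np.array([.965,-.262])).round(1))
E
```

```text
time: 19.1
eef_pos: [0.5693, -0.1644, 0.2978]
tcp_rot: [-0.607, 0.794, 0.001, -0.0]
contact_force: [1.5, 0.4, 0.4]
opening: 0.595
time: 19.77
eef_pos: [0.6009, -0.3049, 0.2781]
tcp_rot: [-0.582, 0.814, 0.001, -0.0]
contact_force: [-0.2, -0.1, 0.5]
opening: 0.799
t 19.77 pos [ 600.9 -304.9  278.1] turn [0.14 0.05 0.11] shift after turn [ 2.8 -2.1 79.1] shift now axes [ 2.9 -2.3 79.1] F [-0.2 -0.1  0.5] open 67.9
side red 344 [246.5 325. ] [533.6 208.8] stamp if near stripe [553.5 203.4]
side red 139 [257.4 345.1] [512.5 241. ] stamp if near stripe [532.4 235.6]
side red 119 [263.5 337.6] [504.8 228. ] stamp if near stripe [524.7 222.6]
side yellow 359 [267.7 279. ] [509.5 120.2] stamp if near stripe [529.4 114.8]
side yellow 102 [282.9 291.5] [481.7 143.4] stamp if near stripe [501.5 138. ]
side yellow 55 [288.7 296.6] [471.4 152.5] stamp if near stripe [491.3 147.1]
top red 392 [180.2 199.4] [523.9 222.3] stamp if near stripe [543.7 216.9]
top yellow 476 [224.7 211.9] [500.  136.7] stamp if near stripe [519.9 131.3]
```

View pics/side7.png

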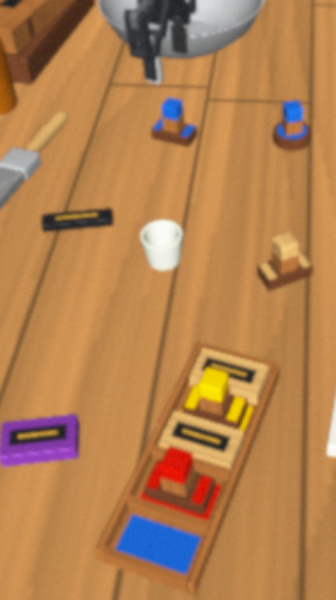

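View pics/top7.png

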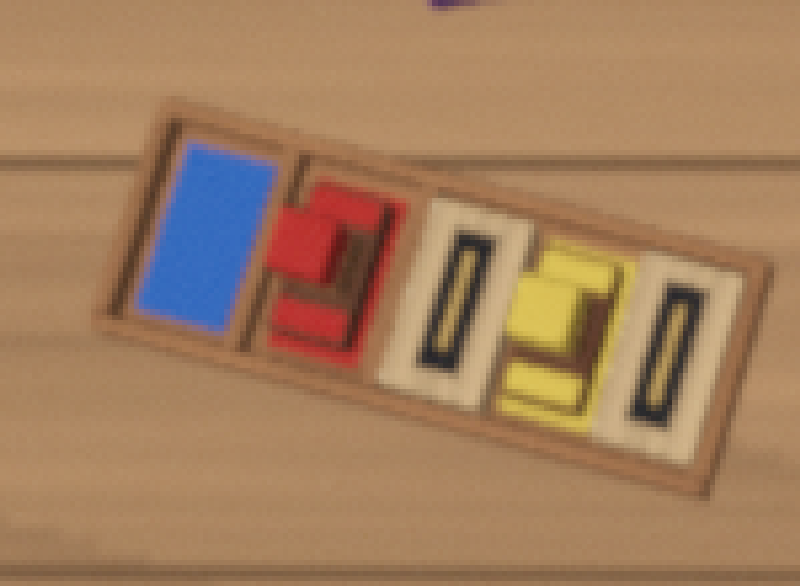

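Yellow sits on its pad with centre about (501.5,138.0), and both boards are unchanged in the top view. Blue next.

```bash
python3 -m jog '[{"grip":0.2,"x":2.9,"y":-2.2,"z":10,"rx":0,"ry":0,"rz":0.1},{"grip":0.2,"x":0,"y":0,"z":15,"rx":0,"ry":0,"rz":0},{"grip":0.2,"x":0,"y":0,"z":10,"rx":0,"ry":0,"rz":0},{"grip":0.2,"x":0,"y":0,"z":0,"rx":0,"ry":0,"rz":0},{"grip":0.2,"x":0,"y":0,"z":0,"rx":0,"ry":0,"rz":0},{"grip":0.2,"x":0,"y":0,"z":0,"rx":0,"ry":0,"rz":0}]';python3 go.py 602 -308.3 199 -109
```

```text
time: 20.37
eef_pos: [0.6023, -0.3093, 0.2438]
tcp_rot: [-0.58, 0.815, 0.0, -0.0]
contact_force: [1.3, -0.4, 0.2]
opening: 0.804
t 20.37 pos [ 602.3 -309.3  243.8] turn [ 0.03  0.01 -0.09] shift after turn [-0.8  0.6 44.8] shift now axes [-0.8  0.6 44.8] F [ 1.3 -0.4  0.2] open 68.3
```

```bash
python3 -m jog '[{"grip":0.2,"x":-0.8,"y":0.6,"z":15,"rx":0,"ry":0,"rz":0},{"grip":0.2,"x":0,"y":0,"z":15,"rx":0,"ry":0,"rz":0},{"grip":0.2,"x":0,"y":0,"z":10,"rx":0,"ry":0,"rz":0},{"grip":0.2,"x":0,"y":0,"z":4,"rx":0,"ry":0,"rz":0},{"grip":0.2,"x":0,"y":0,"z":0,"rx":0,"ry":0,"rz":0},{"grip":0.2,"x":0,"y":0,"z":0,"rx":0,"ry":0,"rz":0}]';python3 go.py 602 -308.3 199 -109
python3 - <<'E'
from h import *
c=read_camera("side"); f=cv2.resize(c["frame"][60:160,190:310],(720,600))
cv2.imwrite("pics/side8.png",f[:,:,::-1])
E
```

```text
time: 20.87
eef_pos: [0.6019, -0.3084, 0.1994]
tcp_rot: [-0.58, 0.815, 0.001, -0.0]
contact_force: [0.8, -0.3, 0.2]
opening: 0.799
t 20.87 pos [ 601.9 -308.4  199.4] turn [ 0.06  0.02 -0.1 ] shift after turn [-0.1 -0.1  0.4] shift now axes [-0.1 -0.1  0.4] F [ 0.8 -0.3  0.2] open 67.9
```

View pics/side8.png

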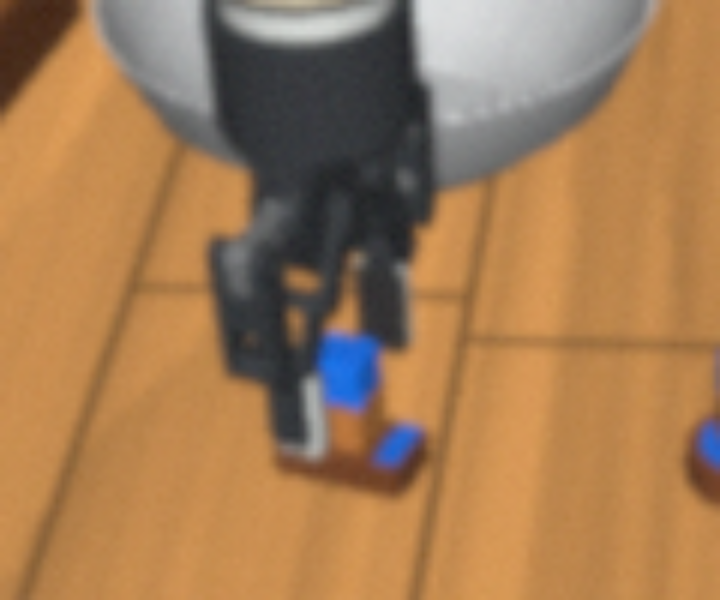

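The fingers stand on either side of the blue grip at (350,370), clear of it and of the round stamp, so I'm closing.

```bash
python3 -m jog '[{"grip":0.4,"x":0,"y":0,"z":-1,"rx":0,"ry":0,"rz":0},{"grip":0.6,"x":0,"y":0,"z":0,"rx":0,"ry":0,"rz":0},{"grip":0.7,"x":0,"y":0,"z":0,"rx":0,"ry":0,"rz":0},{"grip":0.8,"x":0,"y":0,"z":0,"rx":0,"ry":0,"rz":0},{"grip":1,"x":0,"y":0,"z":0,"rx":0,"ry":0,"rz":0},{"grip":1,"x":0,"y":0,"z":0,"rx":0,"ry":0,"rz":0},{"grip":1,"x":0,"y":0,"z":0,"rx":0,"ry":0,"rz":0},{"grip":1,"x":0,"y":0,"z":0,"rx":0,"ry":0,"rz":0}]' 40; python3 -m jog '[{"grip":1,"x":0,"y":0,"z":0,"rx":0,"ry":0,"rz":0},{"grip":1,"x":0,"y":0,"z":0,"rx":0,"ry":0,"rz":0}]';python3 go.py 602 -308.3 199 -109
```

```text
time: 21.58
eef_pos: [0.6022, -0.3086, 0.2018]
tcp_rot: [-0.58, 0.815, -0.0, 0.0]
contact_force: [-0.5, -0.1, 3.8]
opening: 0.25
time: 21.75
eef_pos: [0.6022, -0.3086, 0.2018]
tcp_rot: [-0.58, 0.815, -0.0, 0.0]
contact_force: [-1.5, 1.4, 5.4]
opening: 0.253
t 21.75 pos [ 602.2 -308.6  201.8] turn [-0.04 -0.01 -0.1 ] shift after turn [-0.2  0.3  2.8] shift now axes [-0.2  0.3  2.8] F [-1.5  1.4  5.4] open 21.5
```

```bash
python3 -m jog '[{"grip":1,"x":0,"y":0,"z":-10,"rx":0,"ry":0,"rz":0},{"grip":1,"x":0,"y":0,"z":-20,"rx":0,"ry":0,"rz":0},{"grip":1,"x":0,"y":0,"z":-30,"rx":0,"ry":0,"rz":0},{"grip":1,"x":0,"y":0,"z":-30,"rx":0,"ry":0,"rz":-3.8},{"grip":1,"x":0,"y":0,"z":-10,"rx":0,"ry":0,"rz":0},{"grip":1,"x":0,"y":0,"z":0,"rx":0,"ry":0,"rz":0}]' 40;python3 go.py 537.7 270.2 300 -105.2
```

```text
time: 22.25
eef_pos: [0.6028, -0.309, 0.3052]
tcp_rot: [-0.606, 0.795, -0.003, 0.001]
contact_force: [0.8, -0.6, -0.1]
opening: 0.252
t 22.25 pos [ 602.8 -309.   305.2] turn [-0.39 -0.15 -0.18] shift after turn [-541.9  214.7    5.2] shift now axes [-541.2  216.4    2.4] F [ 0.8 -0.6 -0.1] open 21.4
```

```bash
python3 -m jog '[{"grip":1,"x":-20,"y":8,"z":0,"rx":0,"ry":0,"rz":-0.2},{"grip":1,"x":-36,"y":14.4,"z":0,"rx":0,"ry":0,"rz":0},{"grip":1,"x":-36,"y":14.4,"z":0,"rx":0,"ry":0,"rz":0},{"grip":1,"x":-36,"y":14.4,"z":0,"rx":0,"ry":0,"rz":0},{"grip":1,"x":-36,"y":14.4,"z":0,"rx":0,"ry":0,"rz":0},{"grip":1,"x":-36,"y":14.4,"z":0,"rx":0,"ry":0,"rz":0},{"grip":1,"x":-36,"y":14.4,"z":0,"rx":0,"ry":0,"rz":0},{"grip":1,"x":-36,"y":14.4,"z":0,"rx":0,"ry":0,"rz":0}]' 40; python3 go.py 537.7 270.2 300 -105.2; python3 -m jog '[{"grip":1,"x":-36,"y":14.4,"z":0,"rx":0,"ry":0,"rz":0},{"grip":1,"x":-36,"y":14.4,"z":0,"rx":0,"ry":0,"rz":0},{"grip":1,"x":-36,"y":14.4,"z":0,"rx":0,"ry":0,"rz":0},{"grip":1,"x":-36,"y":14.4,"z":0,"rx":0,"ry":0,"rz":0},{"grip":1,"x":-36,"y":14.4,"z":0,"rx":0,"ry":0,"rz":0},{"grip":1,"x":-36,"y":14.4,"z":0,"rx":0,"ry":0,"rz":0},{"grip":1,"x":-30,"y":12,"z":0,"rx":0,"ry":0,"rz":0},{"grip":1,"x":0,"y":0,"z":0,"rx":0,"ry":0,"rz":0}]' 40;python3 go.py 537.7 270.2 209.8 -105.2
```

```text
time: 22.92
eef_pos: [0.5664, -0.0156, 0.2983]
tcp_rot: [-0.607, 0.794, 0.002, -0.001]
contact_force: [1.5, -0.9, -2.1]
opening: 0.252
t 22.92 pos [566.4 -15.6 298.3] turn [ 0.26 -0.01 -0.01] shift after turn [-268.3  102.6   -1.7] shift now axes [-268.3  102.7   -1.3] F [ 1.5 -0.9 -2.1] open 21.4
time: 23.58
eef_pos: [0.5348, 0.2502, 0.2984]
tcp_rot: [-0.61, 0.793, 0.002, -0.001]
contact_force: [1.0, -0.6, -1.0]
opening: 0.247
t 23.58 pos [534.8 250.2 298.4] turn [ 0.25 -0.01  0.31] shift after turn [-20.1   2.4  88.6] shift now axes [-20.1   1.9  88.6] F [ 1.  -0.6 -1. ] open 21.0
```

```bash
python3 -m jog '[{"grip":1,"x":-10,"y":1,"z":0,"rx":0,"ry":0,"rz":0.3},{"grip":1,"x":-10,"y":1.3,"z":0,"rx":0,"ry":0,"rz":0},{"grip":1,"x":0,"y":0,"z":15,"rx":0,"ry":0,"rz":0},{"grip":1,"x":0,"y":0,"z":15,"rx":0,"ry":0,"rz":0},{"grip":1,"x":0,"y":0,"z":15,"rx":0,"ry":0,"rz":0},{"grip":1,"x":0,"y":0,"z":0,"rx":0,"ry":0,"rz":0},{"grip":1,"x":0,"y":0,"z":0,"rx":0,"ry":0,"rz":0},{"grip":1,"x":0,"y":0,"z":0,"rx":0,"ry":0,"rz":0}]' 40; python3 go.py 537.7 270.2 209.8 -105.2
```

```text
time: 24.25
eef_pos: [0.5406, 0.2652, 0.2565]
tcp_rot: [-0.605, 0.796, -0.0, 0.0]
contact_force: [0.4, -0.7, -0.0]
opening: 0.252
t 24.25 pos [540.6 265.2 256.5] turn [-0.02  0.01 -0.28] shift after turn [-4.1  4.1 46.7] shift now axes [-4.1  4.1 46.7] F [ 0.4 -0.7 -0. ] open 21.4
```

```bash
python3 -m jog '[{"grip":1,"x":-2,"y":2,"z":0,"rx":0,"ry":0,"rz":-0.1},{"grip":1,"x":-2,"y":2,"z":0,"rx":0,"ry":0,"rz":0},{"grip":1,"x":0,"y":0,"z":7,"rx":0,"ry":0,"rz":0},{"grip":1,"x":0,"y":0,"z":7,"rx":0,"ry":0,"rz":0},{"grip":1,"x":0,"y":0,"z":0,"rx":0,"ry":0,"rz":0},{"grip":1,"x":0,"y":0,"z":0,"rx":0,"ry":0,"rz":0},{"grip":1,"x":0,"y":0,"z":0,"rx":0,"ry":0,"rz":0}]' 40; python3 go.py 537.7 270.2 209.8 -105.2
python3 - <<'E'
from h import *
s=get_state(); uz=s["eef_pos"][2]-.2018
c=read_camera("side"); f=c["frame"]
cv2.imwrite("pics/side9.png",cv2.resize(f[280:400,190:310],(600,600))[:,:,::-1])
for a,ce,cn in blobs(c["frame"],"blue"):
        q=cast(c,ce,uz+.016)[0,:2]*1000
        print(a,ce.round(1),q.round(1),"stamp if near stripe",(q+20.6*np.array([.965,-.262])).round(1))
E
```

```text
time: 24.83
eef_pos: [0.5372, 0.2705, 0.2419]
tcp_rot: [-0.607, 0.795, 0.0, -0.0]
contact_force: [1.0, 0.6, -1.0]
opening: 0.247
t 24.83 pos [537.2 270.5 241.9] turn [ 0.03 -0.02 -0.1 ] shift after turn [ 0.1 -0.6 32.1] shift now axes [ 0.1 -0.6 32.1] F [ 1.   0.6 -1. ] open 21.0
460 [240.8 372.6] [526.5 298.4] stamp if near stripe [546.4 293. ]
140 [239.5 342.8] [534.8 255.1] stamp if near stripe [554.7 249.7]
126 [250.4 357.8] [516.2 276.4] stamp if near stripe [536. 271.]
```

View pics/side9.png

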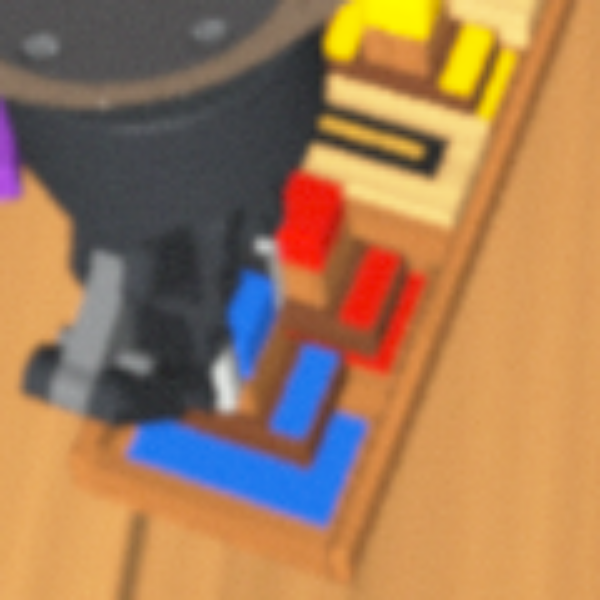

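Blue hangs over its pad, near stripe at (250.4,357.8), about 1.2 mm off across the tray. I'm trimming and lowering.

```bash
python3 -m jog '[{"grip":1,"x":0,"y":-1.1,"z":3,"rx":0,"ry":0,"rz":-0.1},{"grip":1,"x":0,"y":0,"z":6,"rx":0,"ry":0,"rz":0},{"grip":1,"x":0,"y":0,"z":6,"rx":0,"ry":0,"rz":0},{"grip":1,"x":0,"y":0,"z":5,"rx":0,"ry":0,"rz":0},{"grip":1,"x":0,"y":0,"z":0,"rx":0,"ry":0,"rz":0},{"grip":1,"x":0,"y":0,"z":0,"rx":0,"ry":0,"rz":0},{"grip":1,"x":0,"y":0,"z":0,"rx":0,"ry":0,"rz":0}]' 40; python3 go.py 538.3 270.2 209.8 -105.2
```

```text
time: 25.47
eef_pos: [0.5383, 0.2702, 0.222]
tcp_rot: [-0.607, 0.794, 0.0, -0.0]
contact_force: [-0.0, -0.7, -1.3]
opening: 0.247
t 25.47 pos [538.3 270.2 222. ] turn [ 0.01 -0.   -0.  ] shift after turn [ 0.   0.  12.2] shift now axes [ 0.   0.  12.2] F [-0.  -0.7 -1.3] open 21.0
```

```bash
python3 -m jog '[{"grip":1,"x":0,"y":0,"z":4,"rx":0,"ry":0,"rz":0},{"grip":1,"x":0,"y":0,"z":4,"rx":0,"ry":0,"rz":0},{"grip":1,"x":0,"y":0,"z":2,"rx":0,"ry":0,"rz":0},{"grip":1,"x":0,"y":0,"z":1,"rx":0,"ry":0,"rz":0},{"grip":1,"x":0,"y":0,"z":0,"rx":0,"ry":0,"rz":0},{"grip":1,"x":0,"y":0,"z":0,"rx":0,"ry":0,"rz":0}]' 40; python3 go.py 538.3 270.2 209.8 -105.2;  python3 -m jog '[{"grip":1,"x":0,"y":0,"z":0.8,"rx":0,"ry":0,"rz":0},{"grip":1,"x":0,"y":0,"z":0,"rx":0,"ry":0,"rz":0}]' 40; python3 go.py 538.3 270.2 209.8 -105.2
```

```text
time: 25.97
eef_pos: [0.5383, 0.2702, 0.2111]
tcp_rot: [-0.607, 0.794, 0.0, -0.0]
contact_force: [-0.1, 0.4, -0.2]
opening: 0.25
t 25.97 pos [538.3 270.2 211.1] turn [ 0. -0.  0.] shift after turn [-0.  -0.   1.3] shift now axes [-0.  -0.   1.3] F [-0.1  0.4 -0.2] open 21.2
time: 26.13
eef_pos: [0.5383, 0.2702, 0.2104]
tcp_rot: [-0.607, 0.794, -0.0, 0.0]
contact_force: [0.6, 0.6, -0.7]
opening: 0.248
t 26.13 pos [538.3 270.2 210.4] turn [-0.01  0.   -0.  ] shift after turn [0.  0.  0.6] shift now axes [0.  0.  0.6] F [ 0.6  0.6 -0.7] open 21.1
```

```bash
python3 -m jog '[{"grip":1,"x":0,"y":0,"z":0.7,"rx":0,"ry":0,"rz":0},{"grip":1,"x":0,"y":0,"z":0,"rx":0,"ry":0,"rz":0}]' 40; python3 go.py 538.3 270.2 209.8 -105.2;  python3 -m jog '[{"grip":1,"x":0,"y":0,"z":0.4,"rx":0,"ry":0,"rz":0},{"grip":1,"x":0,"y":0,"z":0,"rx":0,"ry":0,"rz":0}]' 40; python3 go.py 538.3 270.2 209.8 -105.2
```

```text
time: 26.3
eef_pos: [0.5384, 0.2702, 0.2098]
tcp_rot: [-0.607, 0.794, -0.0, 0.0]
contact_force: [0.3, 1.2, -1.6]
opening: 0.25
t 26.3 pos [538.4 270.2 209.8] turn [-0.02  0.01 -0.  ] shift after turn [0.1 0.1 0. ] shift now axes [0.1 0.1 0. ] F [ 0.3  1.2 -1.6] open 21.2
time: 26.47
eef_pos: [0.5384, 0.2703, 0.2098]
tcp_rot: [-0.607, 0.794, -0.0, 0.0]
contact_force: [-1.4, 0.0, 1.7]
opening: 0.248
t 26.47 pos [538.4 270.3 209.8] turn [-0.01  0.    0.  ] shift after turn [0.1 0.1 0. ] shift now axes [0.1 0.1 0. ] F [-1.4  0.   1.7] open 21.1
```

Contact. I'm releasing with only a small opening, since the red grip is close, then rising straight up.

```bash
python3 -m jog '[{"grip":0.74,"x":0,"y":0,"z":0,"rx":0,"ry":0,"rz":0},{"grip":0.72,"x":0,"y":0,"z":0,"rx":0,"ry":0,"rz":0},{"grip":0.68,"x":0,"y":0,"z":0,"rx":0,"ry":0,"rz":0},{"grip":0.64,"x":0,"y":0,"z":0,"rx":0,"ry":0,"rz":0},{"grip":0.64,"x":0,"y":0,"z":0,"rx":0,"ry":0,"rz":0},{"grip":0.64,"x":0,"y":0,"z":-5,"rx":0,"ry":0,"rz":0},{"grip":0.64,"x":0,"y":0,"z":-15,"rx":0,"ry":0,"rz":0},{"grip":0.64,"x":0,"y":0,"z":-20,"rx":0,"ry":0,"rz":0}]' 20;  python3 -m jog '[{"grip":0.6,"x":0,"y":0,"z":-25,"rx":0,"ry":0,"rz":0},{"grip":0.6,"x":0,"y":0,"z":-30,"rx":0,"ry":0,"rz":0},{"grip":0.6,"x":35,"y":-18,"z":0,"rx":0,"ry":0,"rz":0},{"grip":0.6,"x":35,"y":-18,"z":0,"rx":0,"ry":0,"rz":0},{"grip":0.6,"x":35,"y":-18,"z":0,"rx":0,"ry":0,"rz":0},{"grip":0.6,"x":35,"y":-18,"z":0,"rx":0,"ry":0,"rz":0},{"grip":0.6,"x":35,"y":-18,"z":0,"rx":0,"ry":0,"rz":0},{"grip":0.6,"x":35,"y":-18,"z":0,"rx":0,"ry":0,"rz":0}]'; python3 -m jog '[{"grip":0.6,"x":35,"y":-18,"z":0,"rx":0,"ry":0,"rz":0},{"grip":0.6,"x":35,"y":-18,"z":0,"rx":0,"ry":0,"rz":0},{"grip":0.6,"x":0,"y":0,"z":0,"rx":0,"ry":0,"rz":0},{"grip":0.6,"x":0,"y":0,"z":0,"rx":0,"ry":0,"rz":0},{"grip":0.6,"x":0,"y":0,"z":0,"rx":0,"ry":0,"rz":0}]'
python3 - <<'E'
from h import *
for n in("side","top"):
    c=read_camera(n); f=c["frame"]; np.savez(f"{n}10.npz",**c)
    cv2.imwrite(f"pics/{n}10f.png",f[:,:,::-1])
    f=cv2.resize(f[240:400,190:330],(525,600)) if n=="side" else cv2.resize(f[150:260,120:270],(800,586),interpolation=0)
    cv2.imwrite(f"pics/{n}10.png",f[:,:,::-1])
    for col in("red","yellow","blue"):
      for a,ce,cn in blobs(c["frame"],col):
        q=cast(c,ce,.024)[0,:2]*1000
        print(n,col,a,ce.round(1),"stamp if near stripe",(q+20.6*np.array([.965,-.262])).round(1))
# boards: black recess centroid before/after
for n in("side","top"):
    for k in("0","10"):
        c=np.load(f"{n}{k}.npz"); V=cv2.cvtColor(c["frame"],cv2.COLOR_RGB2HSV)[...,2]
        m=(V<60).astype(np.uint8); nn,l,st,ce=cv2.connectedComponentsWithStats(m)
        x0,x1,y0,y1=(195,260,190,235) if n=="top" else (240,310,255,325)
        print(n,k,[(st[i,4],ce[i].round(1)) for i in range(1,nn) if st[i,4]>15 and x0<ce[i][0]<x1 and y0<ce[i][1]<y1])
E
```

```text
time: 27.13
eef_pos: [0.5375, 0.2699, 0.248]
tcp_rot: [-0.607, 0.794, 0.001, -0.002]
contact_force: [0.7, 0.7, 0.2]
opening: 0.357
time: 27.8
eef_pos: [0.5875, 0.0375, 0.3049]
tcp_rot: [-0.607, 0.794, -0.0, 0.0]
contact_force: [-0.1, -0.0, -0.0]
opening: 0.398
time: 28.22
eef_pos: [0.6037, -0.0377, 0.3043]
tcp_rot: [-0.607, 0.795, 0.0, 0.0]
contact_force: [-0.3, 0.8, 0.2]
opening: 0.402
side red 340 [246.6 324.9] stamp if near stripe [553.4 203.2]
side red 120 [263.4 337.5] stamp if near stripe [524.7 222.6]
side red 110 [263.8 345.7] stamp if near stripe [522.6 235.9]
side red 9 [231.4 340.8] stamp if near stripe [572.8 231.4]
side yellow 361 [267.9 278.9] stamp if near stripe [529.2 114.5]
side yellow 103 [283.  291.4] stamp if near stripe [501.4 137.8]
side yellow 55 [288.7 296.6] stamp if near stripe [491.4 147.2]
side blue 381 [233.  355.2] stamp if near stripe [566.8 254.1]
side blue 122 [250.9 367.8] stamp if near stripe [537.6 271.3]
side blue 99 [315.3 122.8] stamp if near stripe [ 461.6 -348.4]
side blue 68 [257.2 373.9] stamp if near stripe [527.3 279.7]
side blue 21 [318.
[... 174 characters left out ...]
 red 160 [181.8 208.3] stamp if near stripe [526.6 213.2]
top yellow 254 [223.7 204.9] stamp if near stripe [533.2 133.6]
top yellow 88 [218.4 222.6] stamp if near stripe [499.4 142.6]
top blue 314 [465.4 243.5] stamp if near stripe [ 461.5 -316.8]
top blue 221 [153.5 186.5] stamp if near stripe [568.9 269.4]
top blue 73 [161.2 199.5] stamp if near stripe [543.4 253.4]
top blue 66 [152.2 202.6] stamp if near stripe [537.4 270.2]
side 0 [(np.int32(20), array([251.2, 304. ])), (np.int32(16), array([275.5, 310.9]))]
side 10 [(np.int32(20), array([251.2, 304. ])), (np.int32(16), array([275.5, 310.9]))]
top 0 [(np.int32(52), array([205.6, 206.8])), (np.int32(58), array([245.1, 216.4]))]
top 10 []
```

View pics/side10.png

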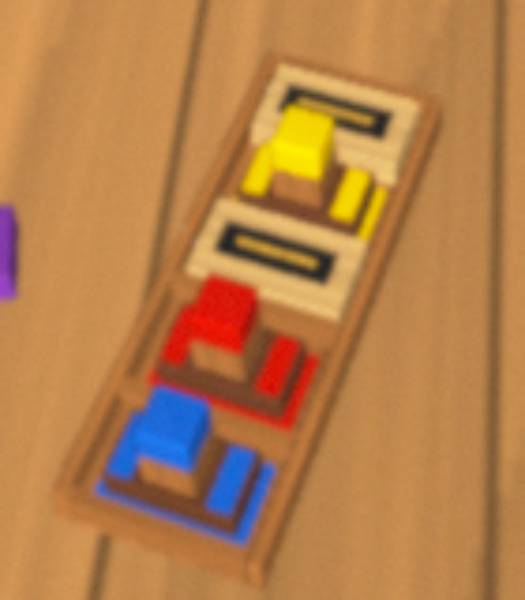

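View pics/top10f.png

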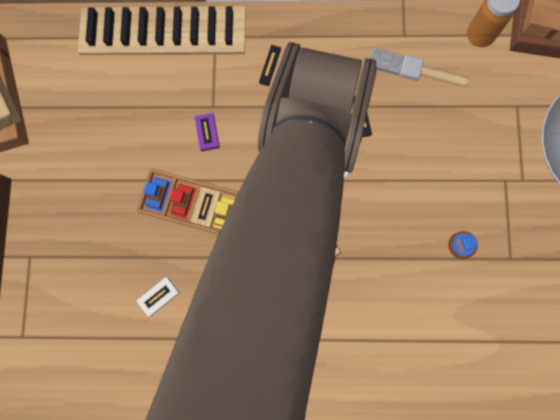

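```bash
python3 -c "
from plant import *
print(sign_off(), get_state()['time'])"
```

```text
the job is handed in; nothing more can be done
the job is handed in; nothing more can be done
```

The red, yellow and blue rectangular stamps each stand flat on their own pad, long side across the tray. They are released and the arm is clear. I handed the job in at about 28 s of the 88 s allowed.

- **Stamps:** in the last side view, red and blue are within about 0.6 mm of their pad centres. Yellow is within about 0.6 mm of its pad centre worked out from the tray layout, because a board partly hides that pad. All three lay across the tray in the pictures.
- **Boards:** the recess of the board between yellow and red sits at exactly the same side-view pixels as at the start. The last top-view comparison of the boards failed: the arm hid the one at the -y end, and the recess search found nothing for the other. The -y end board's only check is by eye: it looked unmoved in the last side view and in the top view taken after yellow was placed.
- **Look-alikes:** the round blue stamp is at its original pixels. The plain stamp was not touched or approached. At the end it was mostly hidden by the arm in the top view, and I did not measure it again.
- **Forces:** the highest contact reading at the end of any move was about 7 N.

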